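# Load a sample rack into an analyser's feed bay and close the row up to its stops

### The job

Load the rack of lavender-capped tubes that stands on the bench into the load bay of the blood analyser, behind the racks already waiting there; set it down, do not drop it. Its far end must sit against the metal divider, and the whole row must be closed up square and without gaps, pressed gently but firmly until it goes solid against the feed stop under the hood. Leave the red-capped rack where it stands and keep every rack upright.

Things in the scene. Friction and masses are not known exactly. Their poses are not given: they have to be found in the camera images.
- rack_lavender: The rack to load: light grey ten-place sample rack, a bar 200 x 24 x 64 mm (x long, y across, z up) with ten lavender-capped tubes fixed in it; caps 16 mm across reach 92 mm above its underside. Smooth solid sides, grasped across its 24 mm; 0.13 to 0.24 kg. Slippery, tall and narrow: pushed sideways higher than about 40 mm up it may tip. Origin at the centre of its underside. Either end may lead.
- rack_red: A like rack with ten red-capped tubes, also on the bench; not to be moved. Same size and axes.
- waiting1: First of three like racks with lavender caps that already stand on the deck in the load bay, long sides parallel to the analyser's x axis; this one is nearest the feed stop, half under the hood. Same size and axes, y pointing away from the stop. They stand loosely, with gaps of a few mm between them, ends 1 to 4 mm short of the divider.
- waiting2: The second waiting rack, next after waiting1 in +y.
- waiting3: The third waiting rack, outermost; the new rack goes next to it on its +y side.
- analyser: White blood analyser, dark blue front, rack deck before it; fixed. +y points out of its front over the deck, x along the front, z up. Flat deck top 70 mm above the bench. Origin on the bench under the load bay's inner corner: x = 0 is the divider's face, y = 0 the feed stop's deepest place. The cabinet behind y = -45 mm is 480 mm tall. The unload bay (x > 6 mm) holds two finished racks.
- end_guide (a point): Foot of the metal divider's face, middle of its length: analyser (0, 110, 70) mm. The racks' far (+x) ends register against this aluminium wall, which stands 50 mm above the deck from y = 5 to 240 mm. Site axes as the analyser's.
- bay (a point): Centre of the load bay's floor: analyser (-113, 110, 70) mm. The bay reaches x -226 to 0, y 0 to 241 mm; its only other rims are low: 8 mm high at the near side (x = -226), 10 mm high in front (y = 241). Site axes as the analyser's.
- hood_edge (a point): Lower front edge of the blue hood: analyser (-100, 20, 180) mm. The hood covers y below 20 mm, from 110 mm above the deck to 290 mm above the bench. Under it the row ends at a rigid steel feed stop, parallel to x, 34 mm high, its face set anywhere from y = 0 to 20 mm, unseen, not reported. Each rack drags with about 0.5 N; at the stop the row goes solid. Press with 10 to 15 N; over 40 N is rough.
- row_switch (a joint): Rack-present switch, a small light sprung paddle on the feed stop, pressed by waiting1 in the last 5 mm before the stop: 0 = free, 0.005 m = fully pressed, row home. Its spring is under 1 N and does not push the row back.

How it is judged:
By the outcome, as a careful person would: the job done as asked, in the order asked, and still so for the second after the job is handed in, with the robot touching nothing.
It also fails if it takes over 67 s, if anything falls off the work surface, if the arm or the gripper's body presses on something with over 40 N, if the wrist force passes 120 N, or if a joint passes its speed limit or range.

### The arm

A 6-joint arm with a two-finger parallel gripper is mounted at the origin on the work surface. World frame = base frame: x ahead of the robot, y to its left, z up, the work surface at z = 0. Lengths are in m, angles in rad, forces in N, time in s.
With the tool pointing down it reaches from about 0.3 to 0.775 m from the base axis. Payload 14.6 kg.
Tool frame: the origin (TCP) lies at the very end of the fingers, on their centre line; the grasp point (between the pads) lies 19 mm behind it; x points along the fingers, y is the direction in which the jaws open and shut, and the axes are right-handed (so a half turn about x gives the same grasp; the last joint's range is limited). The gripper opens to 94 mm and grips with 3 to 60 N. Pads are 16 mm wide; open, the fingers measure 119 mm over their backs; the gripper's body (75 mm by 177 mm) begins 78 mm behind the grasp point.
Start: joints at [1.136, 0.3, 1.521, -0, 1.321, -0.067], TCP at [0.198, 0.513, 0.205] pointing down, gripper open.
Joint ranges: [-3.03, 3.03], [-0.79, 2.21], [0.23, 2.52], [-1.04, 4.18], [0, 3.07], [-2.55, 2.55]. Speed limits (rad/s): [2.22, 2.22, 2.57, 3.14, 3.14, 3.14].

### API

Orientations are given as [roll, pitch, yaw] about the fixed x, y, z axes, in that order (R = Rz(yaw) Ry(pitch) Rx(roll)).
In Python, from station import ctrl, viewer, hand_in gives the robot as it stands. The module is installed in compiled form; this text tells all that it offers.
- The arm moves only by the tool play_rows, never from a script. Its argument "deltas" is a list that holds one entry, the list of rows, each a list of 7 numbers: the shift along the tool's x, y, z in mm, then the turn, a rotation vector about the tool's x, y, z in rad, then the finger opening in mm, from 0 to 94. In form: [[[dx, dy, dz, ax, ay, az, gripper], ...]]. A call has 1 to 10 rows; each row shifts and turns the commanded pose from where the row before left it, along the tool's axes as they then stand; what a row does not reach is not made up. A row lasts 1/10 s, in which the tool goes at most 50 mm and 8.59 degrees, less where a joint would pass 70% of its speed; a pose out of reach is approached as far as the arm can. A call with a gripper value outside its range is refused whole. The fingers move at their own pace and stop on an object; "grip_force" is the grip in N (left out, the last holds). Time passes only in rows, so rows that do not move let the fingers close. It gives the time, the measured TCP pose, the force and the opening at its end, in the units of the state.
- ctrl.get_obs(): the state, without advancing time (a new reading comes with each control period).
- viewer.camera(name): name is "scene" or "top" or "wrist"; returns a dict with "img" (480x640x3 uint8, red, green, blue), "fx", "fy", "cx", "cy" (pixels), "rvec" (rotation vector, rad) and "tvec" (3), from world to camera coordinates, as OpenCV has them. Camera axes: x right, y down, z forward; pixel columns grow to the right and rows downward; lengths in m; the calibration is good to about 2 mm. A picture is of the moment at which its call begins. There is no depth.
- hand_in(): hands the job in, once; it reports no verdict.
The state is a dict: "time_s": time; "qpos": joint angles; "joint_vel": joint speeds; "tau": joint torques, N m; "ee_pos": TCP position; "eef_rot": TCP orientation; "force": force on the tool from outside, world axes, zero at the start; "moment": the same for the moment, N m; "grip_width": finger opening in m.
Only numpy, scipy, OpenCV 4.12 (cv2) and the standard library are available. Lean on these libraries where they do the work, as an engineer would, in place of code of your own. Each camera call takes 0.05 s, during which the arm holds its last target.

## Working session

There is one attempt and no reset: what is moved stays moved. The work goes in short steps, Python scripts to look and compute and a tool call to move; the robot and the scene stay as the last step left them, time stands still between calls to the robot, and variables do not carry over. Pictures are saved under pics/ and viewed, and the job is handed in when it is done.

Besides the shell and the picture viewer there is one more tool, called after "Call:" as a command line: name --argument value ..., lists and objects as JSON in quotes. play_rows: Moves the arm, as the interface text tells. Its arguments: {"type":"object","properties":{"deltas":{"type":"array","items":{"type":"array","items":{"type":"array","items":{"type":"number"}}}},"grip_force":{"type":"number"}},"required":["deltas"]}

```bash
mkdir -p pics
python3 - <<'E'
from station import ctrl, viewer
import cv2,json
o=ctrl.get_obs(); print(o)
for n in ["scene","top","wrist"]:
    c=viewer.camera(n); cv2.imwrite(f"pics/{n}0.png",c["img"][:,:,::-1])
    print(n,{k:v for k,v in c.items() if k!="img"})
E
```

```text
{'time_s': 0.0, 'qpos': array([ 1.13638768e+00,  3.00448969e-01,  1.52157661e+00,  2.01681549e-05,
        1.32067555e+00, -6.66060184e-02]), 'joint_vel': array([-8.02564017e-05, -9.93998007e-04,  2.08663932e-04,  1.16846046e-03,
       -5.68494748e-04, -1.60981583e-03]), 'tau': array([ 1.19533186e-03, -5.31805408e+01, -3.52741063e+01,  7.09229009e-02,
        2.42983690e-02, -1.23315979e-05]), 'ee_pos': array([0.19765499, 0.5129846 , 0.20490036]), 'eef_rot': array([-1.65502397,  1.56968769, -2.02283161]), 'force': array([ 0.25598286,  0.94090402, -0.23754703]), 'moment': array([ 0.00717421,  0.03305398, -0.01685041]), 'grip_width': 0.09373147913628672}
scene {'fx': 566.9389429316811, 'fy': 566.9389429316811, 'cx': 326.5954097177909, 'cy': 235.99139412474767, 'rvec': array([ 2.00909971,  1.477358  , -0.54007573]), 'tvec': array([-0.21135656, -0.32055982,  1.44061678])}
top {'fx': 551.7480147109767, 'fy': 551.7480147109767, 'cx': 326.5649364476614, 'cy': 244.1251879234138, 'rvec': array([ 2.15383953, -2.19958751,  0.0808818 ]), 'tvec': array([0.03102211, 0.56343298, 1.06873001])}
wrist {'fx': 348.1438605949829, 'fy': 348.1438605949829, 'cx': 319.17119973000393, 'cy': 241.62921408155208, 'rvec': array([-2.41425265, -1.6549215 , -0.20760752]), 'tvec': array([-0.54964703, -0.02499278,  0.39054868])}
```

View pics/scene0.png

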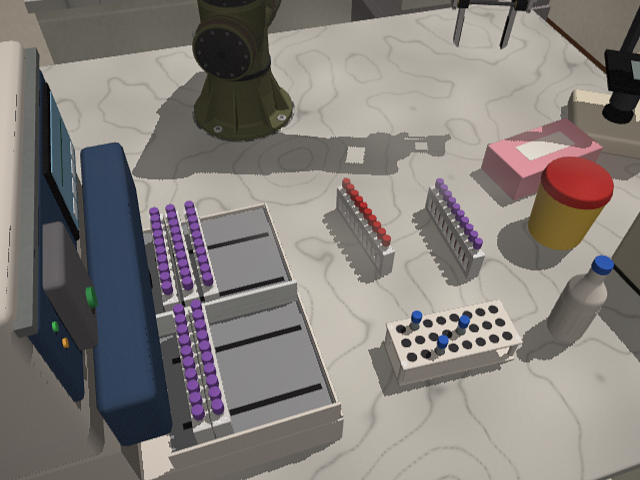

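View pics/top0.png

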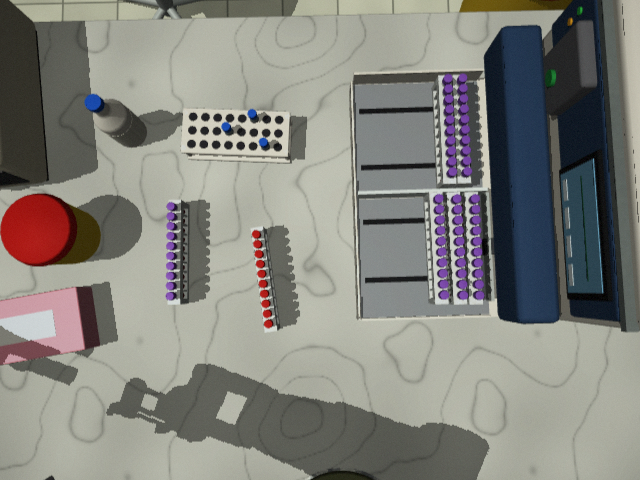

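View pics/wrist0.png

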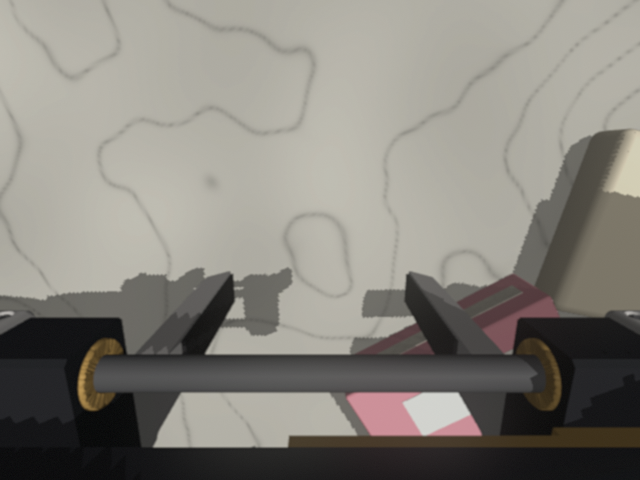

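```bash
cat > h.py <<'E'
import numpy as np, cv2
def cam(n):
    from station import viewer
    return viewer.camera(n)
def ray(c,u,v):
    R,_=cv2.Rodrigues(np.array(c["rvec"])); C=-R.T@np.array(c["tvec"])
    d=R.T@np.array([(u-c["cx"])/c["fx"],(v-c["cy"])/c["fy"],1]); return C,d
def px2w(c,u,v,z):
    C,d=ray(c,u,v); return C+d*(z-C[2])/d[2]
def w2px(c,P):
    p,_=cv2.projectPoints(np.array(P,float).reshape(-1,3),np.array(c["rvec"]),np.array(c["tvec"]),np.array([[c["fx"],0,c["cx"]],[0,c["fy"],c["cy"]],[0,0,1.]]),None); return p.reshape(-1,2)
def crop(c,u0,v0,u1,v1,k,name):
    im=cv2.resize(c["img"][v0:v1,u0:u1,::-1],None,fx=k,fy=k,interpolation=cv2.INTER_CUBIC)
    cv2.imwrite(name,im)
def purple(c,box):
    u0,v0,u1,v1=box
    h=cv2.cvtColor(c["img"],cv2.COLOR_RGB2HSV)[v0:v1,u0:u1]
    m=((h[...,0]>120)&(h[...,0]<150)&(h[...,1]>70)).astype(np.uint8)
    n,l,s,ce=cv2.connectedComponentsWithStats(m)
    return [(s[i,4],*np.round(ce[i]+[u0,v0],1)) for i in range(1,n) if s[i,4]>8]
E
python3 - <<'E'
from h import *
c=cam("top")
crop(c,345,180,505,325,5,"pics/t1.png"); crop(c,150,190,290,340,4,"pics/t2.png")
s=cam("scene")
crop(s,410,160,500,290,4,"pics/s1.png"); crop(s,130,190,310,340,4,"pics/s2.png")
for b in [(155,190,190,315),(425,185,490,310)]:
    for p in purple(c,b): print(p, px2w(c,p[1],p[2],0.092 if b[0]<200 else .162).round(4))
E
```

```text
(np.int32(67), np.float64(171.2), np.float64(206.2)) [0.6356 0.3074 0.092 ]
(np.int32(66), np.float64(171.2), np.float64(216.0)) [0.6171 0.3073 0.092 ]
(np.int32(67), np.float64(171.2), np.float64(225.7)) [0.5989 0.3073 0.092 ]
(np.int32(69), np.float64(171.0), np.float64(235.6)) [0.5804 0.3076 0.092 ]
(np.int32(66), np.float64(170.8), np.float64(245.5)) [0.562  0.3079 0.092 ]
(np.int32(68), np.float64(170.8), np.float64(255.5)) [0.5434 0.3079 0.092 ]
(np.int32(67), np.float64(170.5), np.float64(265.5)) [0.5248 0.3084 0.092 ]
(np.int32(67), np.float64(170.5), np.float64(275.4)) [0.5065 0.3084 0.092 ]
(np.int32(66), np.float64(170.4), np.float64(285.4)) [0.4881 0.3085 0.092 ]
(np.int32(68), np.float64(170.3), np.float64(295.5)) [0.4695 0.3087 0.092 ]
(np.int32(149), np.float64(438.5), np.float64(203.7)) [ 0.6188 -0.1771  0.162 ]
(np.int32(79), np.float64(456.1), np.float64(198.6)) [ 0.6271 -0.2079  0.162 ]
(np.int32(80), np.float64(474.2), np.float64(198.6)) [ 0.6264 -0.2392  0.162 ]
(np.int32(79), np.float64(456.8), np.float64(209.2)) [ 0.6085 -0.2083  0.162 ]
(np.int32(80), np.float
[... 1251 characters left out ...]
74), np.float64(442.4), np.float64(272.9)) [ 0.4989 -0.1793  0.162 ]
(np.int32(81), np.float64(461.2), np.float64(273.2)) [ 0.4977 -0.2115  0.162 ]
(np.int32(82), np.float64(477.6), np.float64(273.1)) [ 0.4973 -0.2396  0.162 ]
(np.int32(72), np.float64(443.0), np.float64(283.7)) [ 0.4804 -0.1796  0.162 ]
(np.int32(78), np.float64(461.9), np.float64(283.9)) [ 0.4794 -0.2119  0.162 ]
(np.int32(82), np.float64(478.2), np.float64(284.0)) [ 0.4786 -0.2398  0.162 ]
(np.int32(70), np.float64(443.5), np.float64(294.4)) [ 0.4622 -0.1798  0.162 ]
(np.int32(74), np.float64(462.6), np.float64(294.7)) [ 0.461  -0.2124  0.162 ]
(np.int32(81), np.float64(478.7), np.float64(294.7)) [ 0.4604 -0.2399  0.162 ]
```

View pics/t1.png

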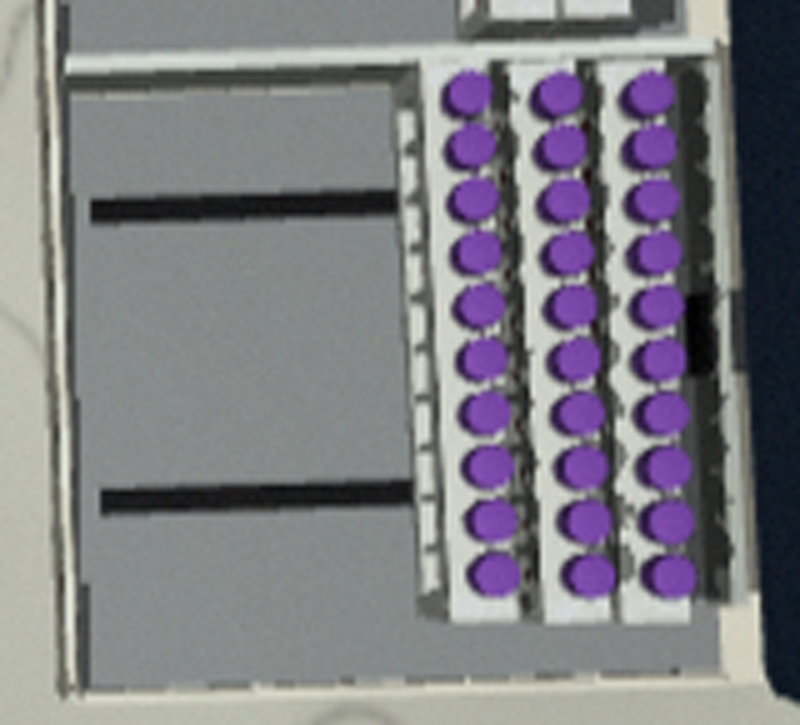

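View pics/t2.png

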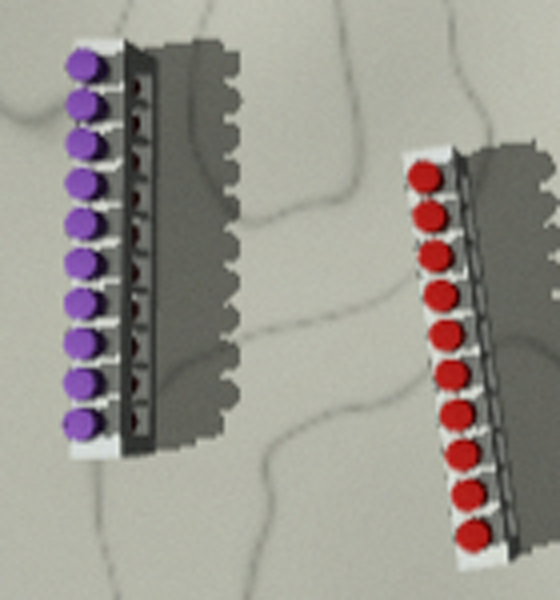

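View pics/s2.png

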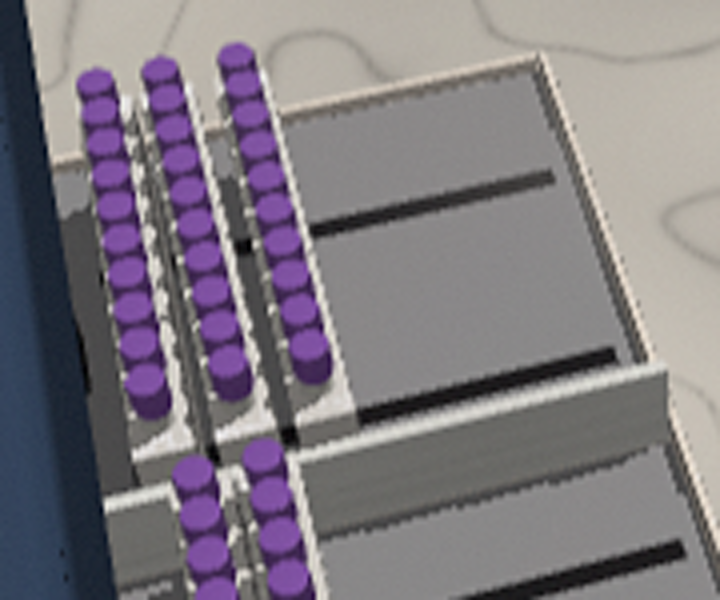

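View pics/s1.png

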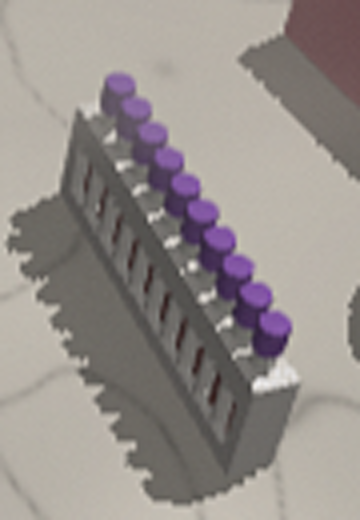

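Run:
```python
from h import *
c=cam("top"); s=cam("scene")
print(ray(c,0,0)[0],ray(s,0,0)[0])
def g(c,boxes,name,k=10):
    t=[]
    for (u,v) in boxes:
        im=cv2.resize(c["img"][v:v+38,u:u+38,::-1],None,fx=k,fy=k,interpolation=cv2.INTER_CUBIC)
        for i in range(0,38,5):
            cv2.line(im,(i*k,0),(i*k,6),(0,0,255),1);cv2.line(im,(0,i*k),(6,i*k),(0,0,255),1)
        cv2.putText(im,f"{u},{v}",(10,370),0,.5,(0,0,255),1)
        t.append(im)
    cv2.imwrite(name,np.vstack([np.hstack(t[:2]),np.hstack(t[2:4])])[:, :])
g(c,[(340,175),(340,295),(410,175),(425,280)],"pics/g1.png",7)
g(s,[(272,265),(250,190),(318,390),(185,275)],"pics/g2.png",7)
g(c,[(155,185),(155,280),(470,285),(340,60)],"pics/g3.png",7)
for p in [(181.75,200),(180,304.25),(169.25,200),(167.5,304.25)]: print(px2w(c,*p,.064).round(4))
```

```text
[0.47556476 0.01276857 1.11098067] [ 1.19775513 -0.17612504  0.8701549 ]
[0.6515 0.2952 0.064 ]
[0.4525 0.2984 0.064 ]
[0.6521 0.3192 0.064 ]
[0.453  0.3221 0.064 ]
```

View pics/g1.png

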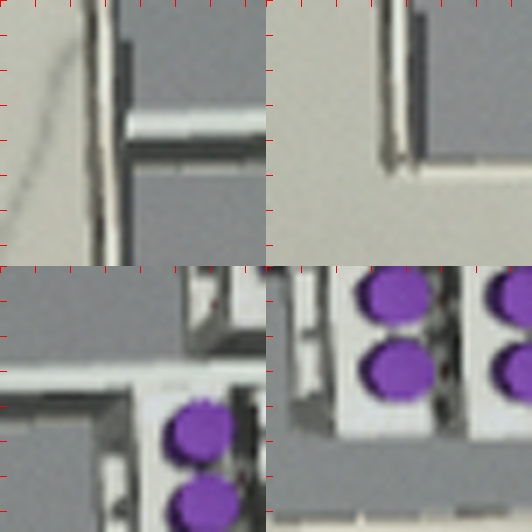

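View pics/g2.png

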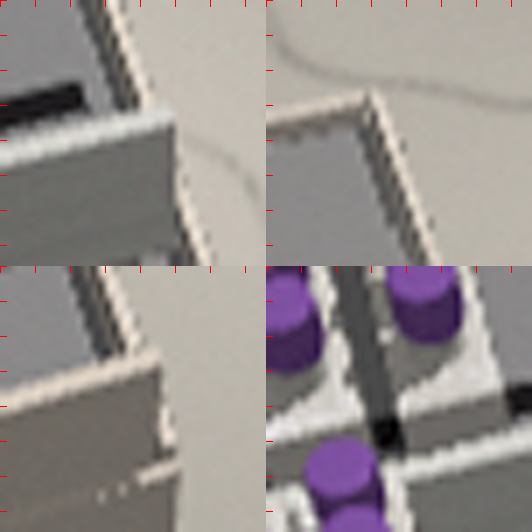

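View pics/g3.png

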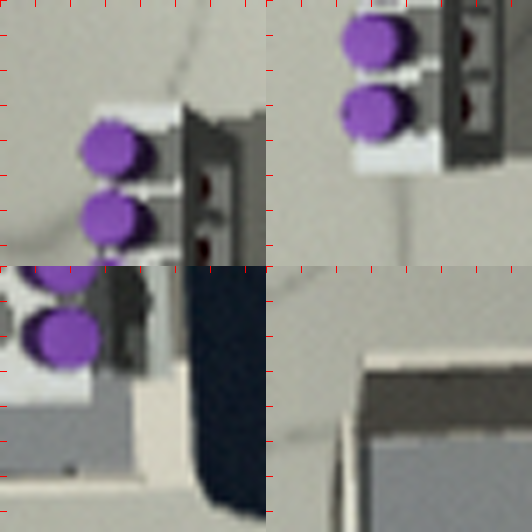

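```bash
cat >> h.py <<'E'
def A2W(p,t):  # analyser->world, t=(x,y,yaw)
    c,s=np.cos(t[2]),np.sin(t[2]); p=np.atleast_2d(p)
    return np.c_[t[0]+c*p[:,0]-s*p[:,1], t[1]+s*p[:,0]+c*p[:,1], p[:,2]]
E
python3 - <<'E'
from h import *
from scipy.optimize import least_squares
c=cam("top"); s=cam("scene")
for p,z in [((358.1,194.7),.12),((429,192),.12),((410,193),.12),((360.3,310),.08),((355.7,175),.08)]: print(px2w(c,*p,z).round(4))
# bay corner, near rim inner top edge (x=-226,z=.078), front rim inner (y=241,z=.08)
T=[((0,.240,.12),(358.1,194.7)),((.006,.240,.12),(358.1,191)),]
S=[((.006,.240,.12),(297,281)),((0.0,.240,.12),(272+165/7,265+110/7))]
# line constraints: points on divider near top edge x=0
def res(t):
    r=[]
    for P,p in T: r+=list(w2px(c,A2W(P,t))[0]-p)
    for P,p in S: r+=list(w2px(s,A2W(P,t))[0]-p)
    W2A=lambda w:(np.cos(t[2])*(w[0]-t[0])+np.sin(t[2])*(w[1]-t[1]), -np.sin(t[2])*(w[0]-t[0])+np.cos(t[2])*(w[1]-t[1]))
    for p in [(429,192),(410,193)]: r.append(W2A(px2w(c,*p,.12))[0]*550)
    for p in [(360.3,310),(355.7,175)]: r.append((W2A(px2w(c,*p,.08))[1]-.241)*550)
    return r
f=least_squares(res,[.62,-.28,0],x_scale=[.1,.1,.1]); print(f.x,np.round(f.fun,1))
t=f.x
# overlay
P=[(0,.24,.12),(0,.005,.12),(0,.24,.07),(0,.11,.07),(-.226,.241,.08),(0,.241,.08),(-.226,.241,.07),(-.226,.02,.078),(-.226,.1,.078)]
for n,cc,b in [("t",c,(340,170,500,330)),("s",s,(180,190,320,330))]:
    im=cv2.resize(cc["img"][b[1]:b[3],b[0]:b[2],::-1],None,fx=4,fy=4)
    for q in w2px(cc,A2W(P,t)):
        cv2.circle(im,tuple(int(round((q[i]+.5-b[i])*4)) for i in (0,1)),2,(0,0,255),-1)
    cv2.imwrite(f"pics/ov_{n}.png",im)
E
```

```text
[ 0.6448 -0.0405  0.12  ]
[ 0.6469 -0.1691  0.12  ]
[ 0.6459 -0.1346  0.12  ]
[ 0.4354 -0.0412  0.08  ]
[ 0.6894 -0.039   0.08  ]
[ 0.64764509 -0.28029271  0.00880048] [-0.1 -0.4 -0.2  0.  -0.4  1.  -0.  -1.5  0.1 -0.3 -0.  -0.1]
```

View pics/ov_t.png

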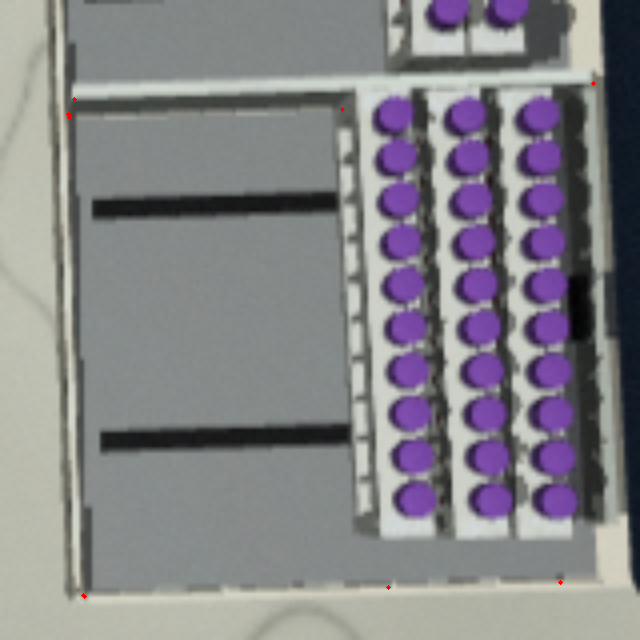

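View pics/ov_s.png

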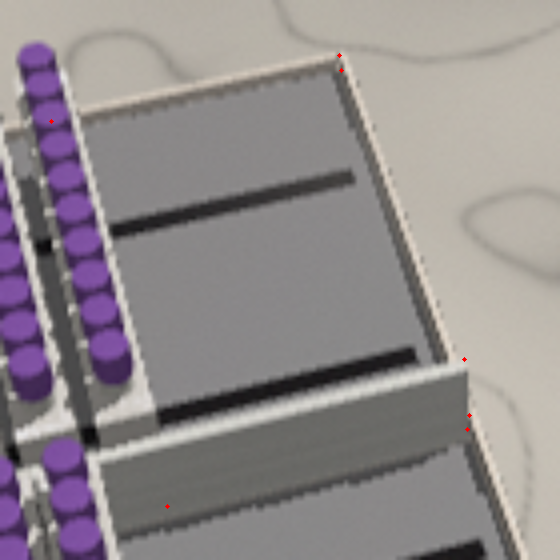

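```bash
cat >> h.py <<'E'
from scipy.spatial.transform import Rotation as Rn
def plan(target,ydir):
    """target TCP xyz; ydir: yaw of tool y axis in world (mod pi choose)"""
    from station import ctrl
    o=ctrl.get_obs(); R=Rn.from_euler("xyz",o["eef_rot"]).as_matrix()
    p=o["ee_pos"]; print("t",o["time_s"],"p",p.round(4),"F",o["force"].round(2),"g",round(o["grip_width"],4),"q",o["qpos"].round(3))
    print("tool axes x,y,z in world:",R.T.round(3).tolist())
    # desired R: x down
    for yd in (ydir,ydir+np.pi):
        y=np.array([np.cos(yd),np.sin(yd),0]); x=np.array([0,0,-1.]); Rd=np.c_[x,y,np.cross(x,y)]
        rv=Rn.from_matrix(R.T@Rd).as_rotvec()
        d=np.array(target)-p
        print("turn rotvec",rv.round(4),"| shift now-axes mm",(R.T@d*1000).round(1),"| shift after-turn axes",(Rd.T@d*1000).round(1))
E
python3 - <<'E'
from h import *
plan([.5525,.3087,.150],np.pi/2-.011)
E
```

```text
t 0.45 p [0.1977 0.5132 0.2054] F [ 0.65 -0.52 -0.17] g 0.0939 q [ 1.136  0.3    1.521  0.     1.321 -0.067]
tool axes x,y,z in world: [[-0.0, -0.0, -1.0], [0.36, 0.933, -0.0], [0.933, -0.36, -0.0]]
turn rotvec [-3.568e-01 -0.000e+00  1.000e-04] | shift now-axes mm [ 55.4 -63.3 404.6] | shift after-turn axes [  55.4 -200.6  357. ]
turn rotvec [2.7848e+00 2.0000e-04 1.0000e-04] | shift now-axes mm [ 55.4 -63.3 404.6] | shift after-turn axes [  55.4  200.6 -357. ]
```

Call:
play_rows --deltas '[[[0, 0, 0, -0.119, 0, 0, 94], [0, 0, 0, -0.119, 0, 0, 94], [0, 0, 0, -0.119, 0, 0, 94], [0, -20, 36, 0, 0, 0, 94], [0, -20, 36, 0, 0, 0, 94], [0, -20, 36, 0, 0, 0, 94], [0, -20, 36, 0, 0, 0, 94], [0, -20, 36, 0, 0, 0, 94], [0, -20, 36, 0, 0, 0, 94], [0, -20, 36, 0, 0, 0, 94]]]'

```text
time_s: 1.45
ee_pos: [0.4496, 0.3694, 0.2055]
eef_rot: [0.776, 1.571, 0.765]
force: [-0.1, 0.7, 0.6]
grip_width: 0.0943
```

Call:
play_rows --deltas '[[[0, -20, 36, 0, 0, 0, 94], [0, -20, 36, 0, 0, 0, 94], [0, -20, 33, 0, 0, 0, 94], [0, 0, 0, 0, 0, 0, 94], [0, 0, 0, 0, 0, 0, 94]]]'

```text
time_s: 1.95
ee_pos: [0.5527, 0.309, 0.205]
eef_rot: [-2.935, 1.57, -2.947]
force: [-0.8, 0.2, -0.4]
grip_width: 0.0938
```

Run:
```python
from h import *
c=cam("wrist"); crop(c,0,0,640,480,1,"pics/w1.png")
c=cam("top"); crop(c,120,180,260,330,4,"pics/t3.png")
plan([.5525,.3087,.021],np.pi/2-.011)
```

```text
t 2.05 p [0.5519 0.31   0.2055] F [0.58 0.16 0.32] g 0.094 q [ 0.454  0.488  1.262  0.     1.392 -1.107]
tool axes x,y,z in world: [[-0.0, 0.0, -1.0], [0.01, 1.0, 0.0], [1.0, -0.01, -0.0]]
turn rotvec [ 0.001  -0.0002 -0.0001] | shift now-axes mm [184.5  -1.3   0.7] | shift after-turn axes [184.5  -1.3   0.7]
turn rotvec [-3.1406e+00  1.0000e-04 -3.0000e-04] | shift now-axes mm [184.5  -1.3   0.7] | shift after-turn axes [184.5   1.3  -0.7]
```

View pics/w1.png

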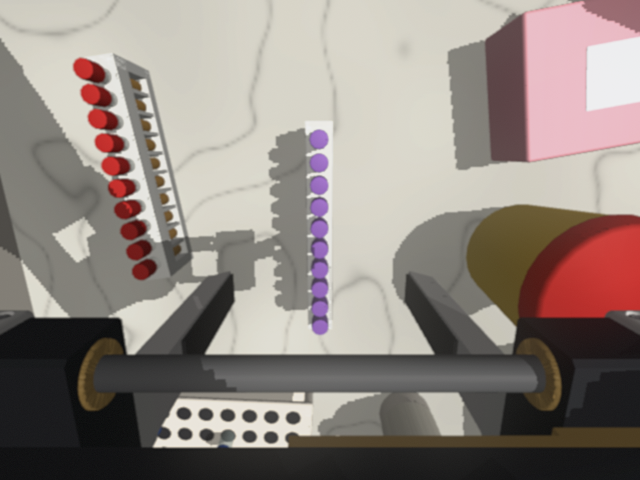

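Run:
```python
from h import *
t=cam("top"); s=cam("scene")
a,d=ray(t,38,229); b,e=ray(s,577,182)
k=np.linalg.lstsq(np.c_[d,-e],b-a,rcond=None)[0]; print(a+d*k[0],b+e*k[1])
P=a+d*k[0]; print([px2w(t,u,229,P[2]).round(3) for u in (0,75)])
```

```text
[0.592508   0.53127126 0.13856769] [0.59223169 0.5306658  0.13821162]
[array([0.594, 0.599, 0.139]), array([0.591, 0.465, 0.139])]
```

Call:
play_rows --deltas '[[[40, -1, 0, 0, 0, 0, 94], [40, 0, 0, 0, 0, 0, 94], [40, 0, 0, 0, 0, 0, 94], [30, 0, 0, 0, 0, 0, 94], [20, 0, 0, 0, 0, 0, 94], [14, 0, 0, 0, 0, 0, 94], [0, 0, 0, 0, 0, 0, 94], [0, 0, 0, 0, 0, 0, 40], [0, 0, 0, 0, 0, 0, 40], [0, 0, 0, 0, 0, 0, 10]]]' --grip_force 12

```text
time_s: 3.15
ee_pos: [0.553, 0.3087, 0.0227]
eef_rot: [0.459, 1.569, 0.448]
force: [-0.2, 0.4, -0.6]
grip_width: 0.0732
```

Call:
play_rows --deltas '[[[0, 0, 0, 0, 0, 0, 10], [0, 0, 0, 0, 0, 0, 10], [0, 0, 0, 0, 0, 0, 10], [0, 0, 0, 0, 0, 0, 10], [0, 0, 0, 0, 0, 0, 10]]]' --grip_force 25

```text
time_s: 3.65
ee_pos: [0.5526, 0.3084, 0.0214]
eef_rot: [-1.511, 1.571, -1.522]
force: [-0.7, -0.6, -0.1]
grip_width: 0.0334
```

Call:
play_rows --deltas '[[[0, 0, 0, 0, 0, 0, 10], [0, 0, 0, 0, 0, 0, 10], [0, 0, 0, 0, 0, 0, 10], [0, 0, 0, 0, 0, 0, 10], [-10, 0, 0, 0, 0, 0, 10], [-30, 0, 0, 0, 0, 0, 10], [-40, 0, 0, 0, 0, 0, 10], [-40, 0, 0, 0, 0, 0, 10], [-40, 0, 0, 0, 0, 0, 10], [0, 0, 0, 0, 0, 0, 10]]]'

```text
time_s: 4.65
ee_pos: [0.5543, 0.3092, 0.1884]
eef_rot: [0.46, 1.561, 0.449]
force: [-0.0, -0.5, -1.6]
grip_width: 0.024
```

Run:
```python
from h import *
t=[.6476,-.2803,.0088]
c=cam("wrist"); crop(c,0,0,640,480,1,"pics/w2.png")
c=cam("scene"); crop(c,380,60,540,280,3,"pics/s3.png")
g=A2W([-.108,.180,.21],t)[0]; print(g); plan(g,np.pi/2+.0088)
```

```text
[ 0.5380202  -0.10125736  0.21      ]
t 4.75 p [0.5526 0.3084 0.1823] F [-0.08  0.12 -1.66] g 0.0242 q [ 0.451  0.503  1.294 -0.     1.344 -1.109]
tool axes x,y,z in world: [[0.001, 0.001, -1.0], [0.011, 1.0, 0.001], [1.0, -0.011, 0.001]]
turn rotvec [-0.0196  0.0012 -0.0006] | shift now-axes mm [ -28.  -409.8  -10.1] | shift after-turn axes [ -27.7 -409.5  -18.2]
turn rotvec [ 3.122e+00 -9.000e-04 -1.900e-03] | shift now-axes mm [ -28.  -409.8  -10.1] | shift after-turn axes [-27.7 409.5  18.2]
```

View pics/s3.png

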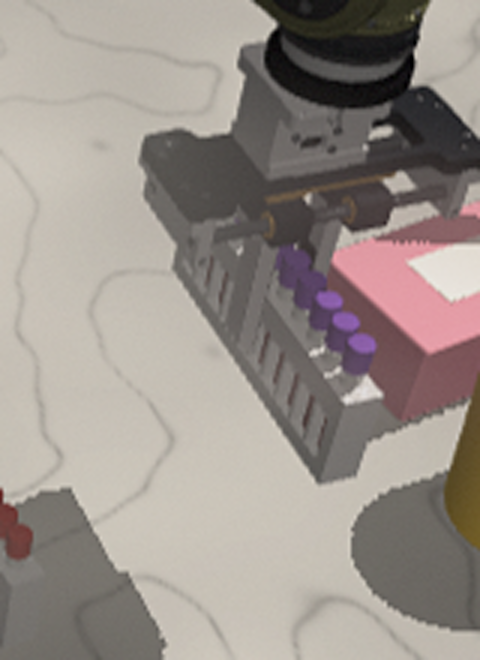

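View pics/w2.png

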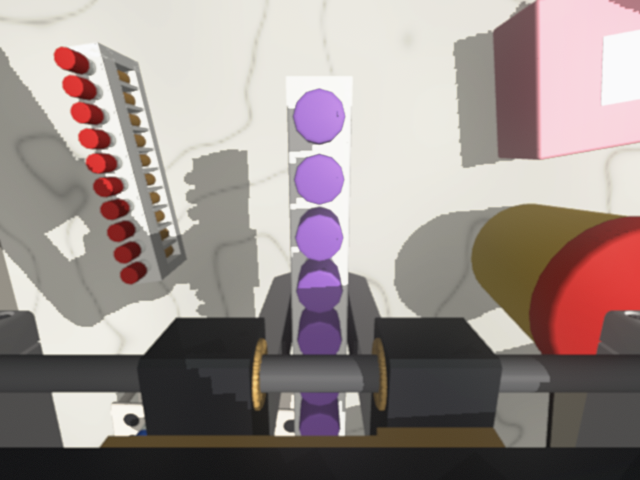

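Call:
play_rows --deltas '[[[-8, 0, 0, -0.0196, 0, 0, 10], [0, -20, -1, 0, 0, 0, 10], [0, -40, -2, 0, 0, 0, 10], [0, -45, -2, 0, 0, 0, 10], [0, -45, -2, 0, 0, 0, 10], [0, -45, -2, 0, 0, 0, 10], [0, -45, -2, 0, 0, 0, 10], [0, -45, -2, 0, 0, 0, 10], [0, -45, -2, 0, 0, 0, 10], [0, -40, -2, 0, 0, 0, 10]]]'

```text
time_s: 5.75
ee_pos: [0.5381, -0.0638, 0.1888]
eef_rot: [2.993, 1.569, 3.002]
force: [1.1, 0.2, -3.0]
grip_width: 0.0237
```

Call:
play_rows --deltas '[[[0, -25, -1, 0, 0, 0, 10], [0, -14, 0, 0, 0, 0, 10], [0, 0, 0, 0, 0, 0, 10], [0, 0, 0, 0, 0, 0, 10]]]'

```text
time_s: 6.15
ee_pos: [0.5381, -0.0999, 0.1891]
eef_rot: [2.595, 1.57, 2.604]
force: [0.7, -0.3, -0.7]
grip_width: 0.0236
```

Run:
```python
from h import *
t=[.6476,-.2803,.0088]
c=cam("scene"); crop(c,130,100,330,340,3,"pics/s4.png")
c=cam("top"); crop(c,340,170,500,330,4,"pics/t4.png")
for i in range(1):
  g=A2W([-.108,.180,.093],t)[0]; print(g); plan(g,np.pi/2+.0088)
```

```text
[ 0.5380202  -0.10125736  0.093     ]
t 6.25 p [ 0.5382 -0.0995  0.1893] F [ 0.57 -0.59 -2.23] g 0.024 q [-0.25   0.308  1.549  0.     1.285 -1.831]
tool axes x,y,z in world: [[-0.0, 0.0, -1.0], [-0.01, 1.0, 0.0], [1.0, 0.01, -0.0]]
turn rotvec [ 0.0016 -0.0003 -0.0002] | shift now-axes mm [96.3 -1.8 -0.2] | shift after-turn axes [96.3 -1.8 -0.2]
turn rotvec [-3.14e+00  4.00e-04 -5.00e-04] | shift now-axes mm [96.3 -1.8 -0.2] | shift after-turn axes [96.3  1.8  0.2]
```

View pics/s4.png

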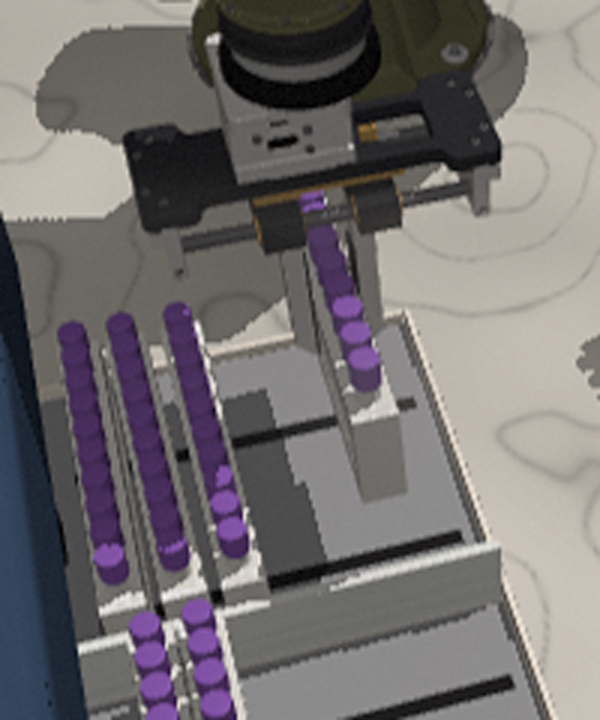

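View pics/t4.png

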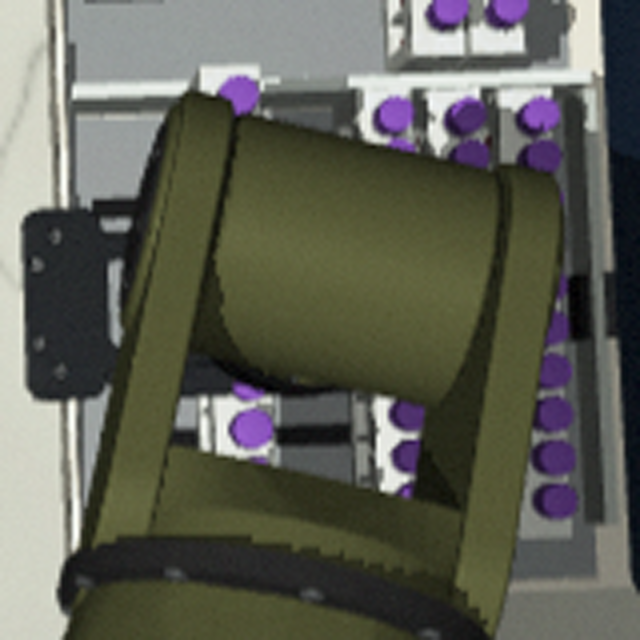

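Run:
```python
from h import *
c=cam("top"); print(px2w(c,391,186.8,.232),px2w(c,404.8,186.5,.232))
```

```text
[ 0.63736783 -0.08772641  0.232     ] [ 0.63736529 -0.10993817  0.232     ]
```

Call:
play_rows --deltas '[[[20, -1, 0, 0, 0, 0, 10], [25, -1, 0, 0, 0, 0, 10], [20, 0, 0, 0, 0, 0, 10], [14, 0, 0, 0, 0, 0, 10], [8, 0, 0, 0, 0, 0, 10], [5, 0, 0, 0, 0, 0, 10], [1, 0, 0, 0, 0, 0, 10], [0, 0, 0, 0, 0, 0, 10], [0, 0, 0, 0, 0, 0, 10]]]'

```text
time_s: 7.2
ee_pos: [0.5385, -0.1029, 0.0971]
eef_rot: [-0.273, 1.57, -0.264]
force: [-0.9, -0.1, -0.1]
grip_width: 0.0241
```

Call:
play_rows --deltas '[[[1, 0, 0, 0, 0, 0, 10], [0, 0, 0, 0, 0, 0, 10], [0, 0, 0, 0, 0, 0, 10]]]'

```text
time_s: 7.5
ee_pos: [0.5382, -0.1028, 0.0956]
eef_rot: [-0.534, 1.571, -0.525]
force: [-0.7, -0.1, -1.3]
grip_width: 0.0239
```

Call:
play_rows --deltas '[[[1, 0, 0, 0, 0, 0, 10], [0, 0, 0, 0, 0, 0, 10], [0, 0, 0, 0, 0, 0, 10]]]'

```text
time_s: 7.8
ee_pos: [0.5382, -0.1028, 0.0944]
eef_rot: [2.819, 1.571, 2.828]
force: [-0.9, -0.3, -1.3]
grip_width: 0.0237
```

Call:
play_rows --deltas '[[[1, 0, 0, 0, 0, 0, 10], [0, 0, 0, 0, 0, 0, 10], [1, 0, 0, 0, 0, 0, 10], [0, 0, 0, 0, 0, 0, 10], [0, 0, 0, 0, 0, 0, 10]]]'

```text
time_s: 8.3
ee_pos: [0.5382, -0.1028, 0.0924]
eef_rot: [-2.243, 1.571, -2.234]
force: [-0.2, -0.4, -2.5]
grip_width: 0.0241
```

Call:
play_rows --deltas '[[[1, 0, 0, 0, 0, 0, 10], [0, 0, 0, 0, 0, 0, 10], [0, 0, 0, 0, 0, 0, 10]]]'

```text
time_s: 8.6
ee_pos: [0.5382, -0.1028, 0.0914]
eef_rot: [2.92, 1.571, 2.929]
force: [-0.7, 0.2, -1.9]
grip_width: 0.0238
```

Call:
play_rows --deltas '[[[0.5, 0, 0, 0, 0, 0, 10], [0, 0, 0, 0, 0, 0, 10], [0, 0, 0, 0, 0, 0, 10]]]'

```text
time_s: 8.9
ee_pos: [0.5384, -0.1028, 0.0914]
eef_rot: [-0.344, 1.57, -0.335]
force: [0.1, 0.8, 7.1]
grip_width: 0.0242
```

Call:
play_rows --deltas '[[[0.5, 0, 0, 0, 0, 0, 10], [0, 0, 0, 0, 0, 0, 10], [0, 0, 0, 0, 0, 0, 10]]]'

```text
time_s: 9.2
ee_pos: [0.5386, -0.1029, 0.0914]
eef_rot: [-0.301, 1.569, -0.292]
force: [-1.8, 0.2, 10.2]
grip_width: 0.0241
```

Call:
play_rows --deltas '[[[-0.6, 0, 0, 0, 0, 0, 10], [0, 0, 2, 0, 0, 0, 10], [0, 0, 2, 0, 0, 0, 10], [0, 0, 1, 0, 0, 0, 10], [0, 0, 0, 0, 0, 0, 10], [0, 0, 0, 0, 0, 0, 10]]]' --grip_force 15

```text
time_s: 9.8
ee_pos: [0.5437, -0.1028, 0.0914]
eef_rot: [-0.196, 1.57, -0.187]
force: [0.7, -0.6, 5.0]
grip_width: 0.0243
```

Call:
play_rows --deltas '[[[0, 0, 1, 0, 0, 0, 10], [0, 0, 1, 0, 0, 0, 10], [0, 0, 0, 0, 0, 0, 10]]]'

```text
time_s: 10.1
ee_pos: [0.5456, -0.1028, 0.0914]
eef_rot: [-0.235, 1.57, -0.226]
force: [-0.0, 0.1, 5.0]
grip_width: 0.0238
```

Call:
play_rows --deltas '[[[0, 0, 1, 0, 0, 0, 10], [0, 0, 0, 0, 0, 0, 10], [0, 0, 0, 0, 0, 0, 10]]]'

```text
time_s: 10.4
ee_pos: [0.5465, -0.1028, 0.0914]
eef_rot: [-0.302, 1.57, -0.293]
force: [-1.3, -0.0, 6.3]
grip_width: 0.0239
```

Call:
play_rows --deltas '[[[0, 0, 1, 0, 0, 0, 10], [0, 0, 0, 0, 0, 0, 10], [0, 0, 0, 0, 0, 0, 10]]]'

```text
time_s: 10.7
ee_pos: [0.5468, -0.1028, 0.0912]
eef_rot: [-3.093, 1.57, -3.084]
force: [-6.1, -0.0, 8.2]
grip_width: 0.0238
```

Call:
play_rows --deltas '[[[0, 0, 0.5, 0, 0, 0, 10], [0, 0, 0, 0, 0, 0, 10], [0, 0, 0, 0, 0, 0, 10]]]'

```text
time_s: 11.0
ee_pos: [0.5471, -0.1028, 0.0911]
eef_rot: [3.134, 1.569, -3.141]
force: [-7.8, -0.6, 8.2]
grip_width: 0.0239
```

Call:
play_rows --deltas '[[[0, 0, 0, 0, 0, 0, 30], [0, 0, 0, 0, 0, 0, 44], [0, 0, 0, 0, 0, 0, 44], [0, 0, 0, 0, 0, 0, 44], [0, 0, 0, 0, 0, 0, 44], [0, 0, 0, 0, 0, 0, 44]]]'

```text
time_s: 11.6
ee_pos: [0.5477, -0.1027, 0.091]
eef_rot: [2.589, 1.571, 2.598]
force: [-0.0, 0.2, -0.0]
grip_width: 0.044
```

Run:
```python
from h import *
c=cam("scene"); crop(c,130,150,330,340,4,"pics/s5.png")
c=cam("wrist"); crop(c,0,0,640,480,1,"pics/w5.png")
plan([.547,-.1028,.21],0.0088)
```

```text
t 11.7 p [ 0.5477 -0.1027  0.091 ] F [ 0.53 -0.49  0.38] g 0.044 q [-0.251  0.435  1.619  0.     1.087 -1.831]
tool axes x,y,z in world: [[0.0, 0.0, -1.0], [-0.009, 1.0, 0.0], [1.0, 0.009, 0.0]]
turn rotvec [ 1.5709  0.     -0.    ] | shift now-axes mm [-1.19e+02 -1.00e-01 -7.00e-01] | shift after-turn axes [-1.19e+02 -7.00e-01  1.00e-01]
turn rotvec [-1.5707  0.      0.    ] | shift now-axes mm [-1.19e+02 -1.00e-01 -7.00e-01] | shift after-turn axes [-1.19e+02  7.00e-01 -1.00e-01]
```

View pics/s5.png

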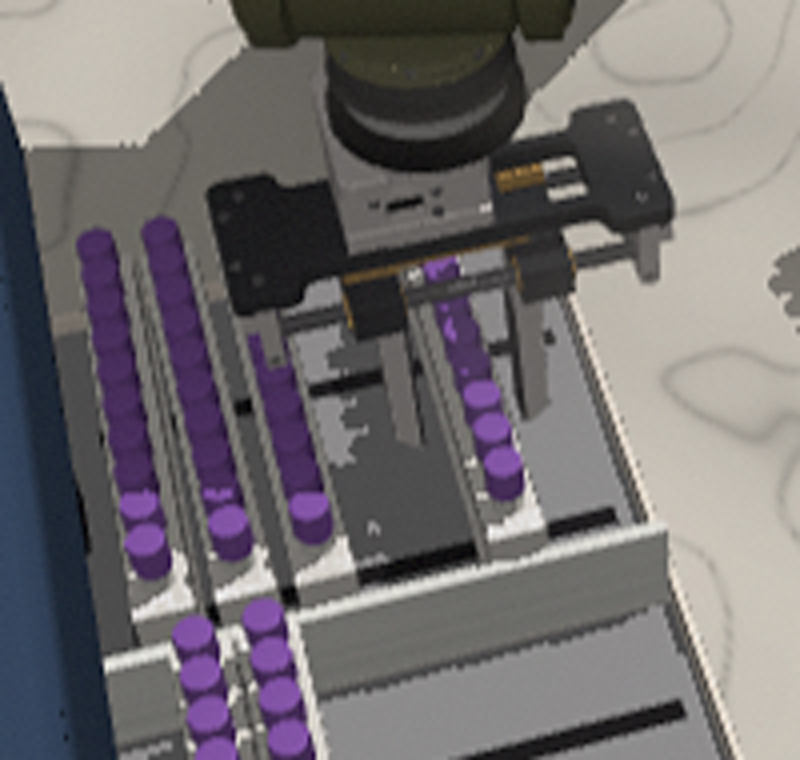

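View pics/w5.png

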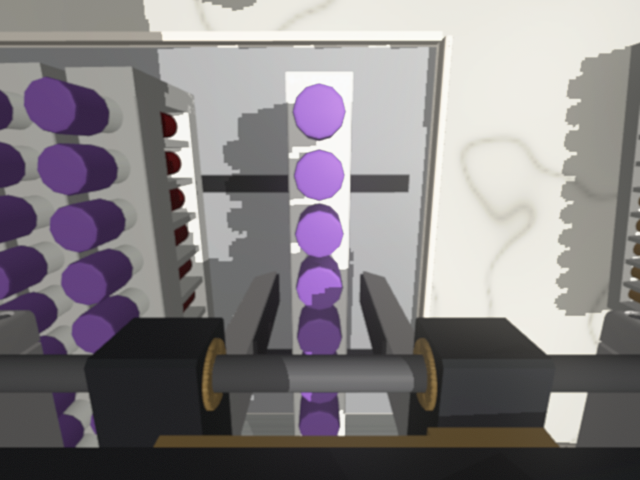

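Call:
play_rows --deltas '[[[-20, 0, 0, 0, 0, 0, 44], [-30, 0, 0, 0, 0, 0, 60], [-30, 0, 0, 0, 0, 0, 94], [-40, 0, 0, 0, 0, 0, 94], [0, 17, 0, 0, 0, 0, 94], [0, 17, 0, 0, 0, 0, 94], [0, 0, 0, 0.131, 0, 0, 94], [0, 0, 0, 0.131, 0, 0, 94], [0, 0, 0, 0.131, 0, 0, 94], [0, 0, 0, 0.131, 0, 0, 94]]]'

```text
time_s: 12.7
ee_pos: [0.5473, -0.0683, 0.2105]
eef_rot: [-2.822, 1.57, 2.94]
force: [-0.7, -0.0, 0.0]
grip_width: 0.0938
```

Call:
play_rows --deltas '[[[0, 0, 0, 0.131, 0, 0, 94], [0, 0, 0, 0.131, 0, 0, 94], [0, 0, 0, 0.131, 0, 0, 94], [0, 0, 0, 0.131, 0, 0, 94], [0, 0, 0, 0.131, 0, 0, 94], [0, 0, 0, 0.131, 0, 0, 94], [0, 0, 0, 0.131, 0, 0, 94], [0, 0, 0, 0.13, 0, 0, 94], [0, 0, 0, 0, 0, 0, 94], [0, 0, 0, 0, 0, 0, 94]]]'

```text
time_s: 13.7
ee_pos: [0.5473, -0.0685, 0.2107]
eef_rot: [-1.879, 1.57, 2.846]
force: [0.6, 0.2, -0.2]
grip_width: 0.0937
```

Run:
```python
from h import *
t=[.6476,-.2803,.0088]
c=cam("scene"); crop(c,130,150,330,340,4,"pics/s6.png")
c=cam("top"); crop(c,340,170,500,330,4,"pics/t6.png")
g=A2W([-.1,.212,.084],t)[0]; print(g); plan(g,.0088)
```

```text
[ 0.5457383 -0.0691882  0.084    ]
t 13.8 p [ 0.5474 -0.0686  0.2109] F [-0.15  0.2   0.51] g 0.0943 q [-0.191  0.299  1.509 -0.     1.334 -0.203]
tool axes x,y,z in world: [[-0.0, 0.0, -1.0], [1.0, 0.012, -0.0], [0.012, -1.0, -0.0]]
turn rotvec [ 0.0029 -0.      0.0001] | shift now-axes mm [126.9  -1.6   0.6] | shift after-turn axes [126.9  -1.6   0.6]
turn rotvec [-3.1387e+00 -2.0000e-04 -0.0000e+00] | shift now-axes mm [126.9  -1.6   0.6] | shift after-turn axes [126.9   1.6  -0.6]
```

View pics/s6.png

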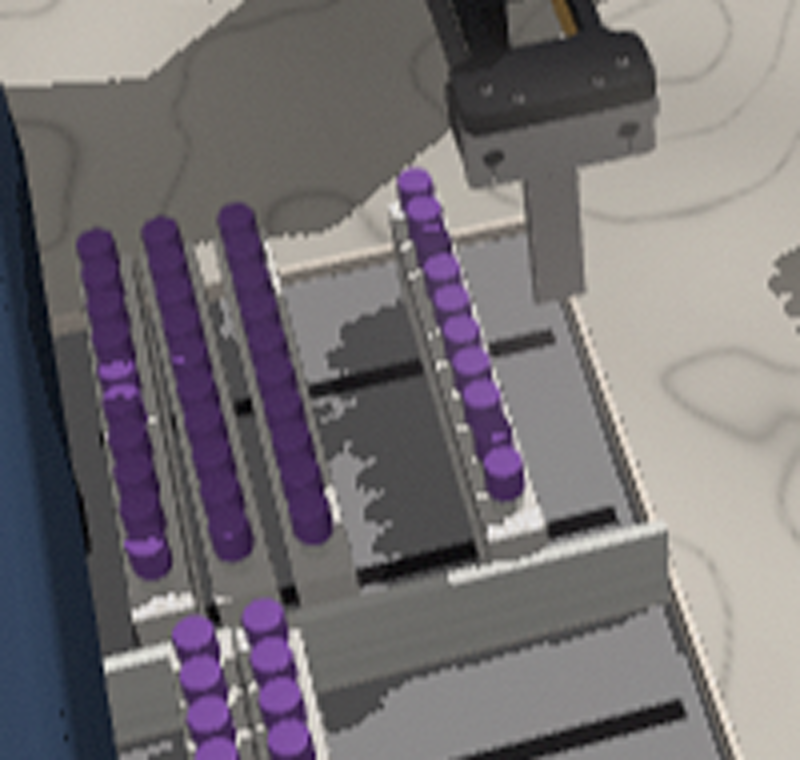

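View pics/t6.png

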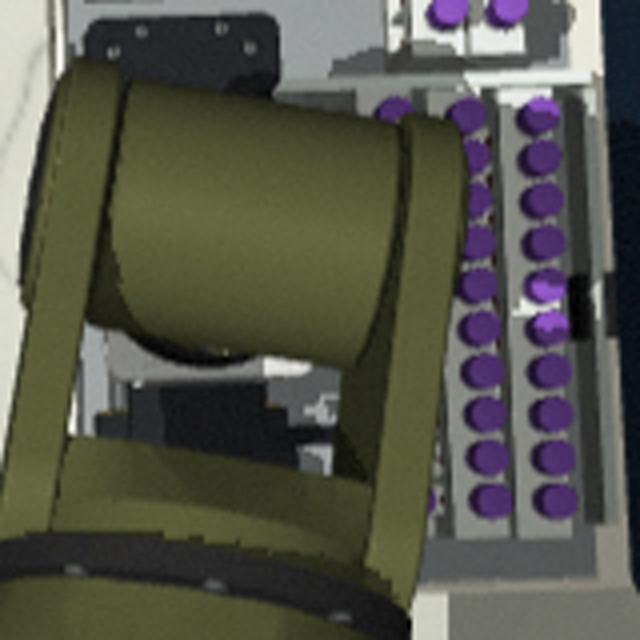

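Call:
play_rows --deltas '[[[30, -1.5, 0, 0.003, 0, 0, 94], [35, 0, 0, 0, 0, 0, 94], [30, 0, 0, 0, 0, 0, 94], [20, 0, 0, 0, 0, 0, 94], [9, 0, 0, 0, 0, 0, 94], [0, 0, 0, 0, 0, 0, 94], [0, 0, 0, 0, 0, 0, 94]]]'

```text
time_s: 14.5
ee_pos: [0.5464, -0.0688, 0.0881]
eef_rot: [1.373, 1.569, -0.192]
force: [-0.6, -1.4, -0.5]
grip_width: 0.0938
```

Run:
```python
from h import *
t=[.6476,-.2803,.0088]
c=cam("scene"); crop(c,130,150,330,340,4,"pics/s7.png")
g=A2W([-.1,.13,.086],t)[0]; print(g); plan(g,.0088)
```

```text
[ 0.54645989 -0.15118502  0.086     ]
t 14.55 p [ 0.5465 -0.0688  0.0883] F [-0.16 -0.12  0.94] g 0.0938 q [-0.192  0.425  1.641 -0.     1.073 -0.198]
tool axes x,y,z in world: [[0.002, -0.0, -1.0], [1.0, 0.006, 0.002], [0.006, -1.0, 0.0]]
turn rotvec [-0.0027  0.0004 -0.0019] | shift now-axes mm [ 2.4 -0.6 82.4] | shift after-turn axes [ 2.3 -0.8 82.4]
turn rotvec [ 3.1389e+00 -3.0000e-03 -6.0000e-04] | shift now-axes mm [ 2.4 -0.6 82.4] | shift after-turn axes [  2.3   0.8 -82.4]
```

View pics/s7.png

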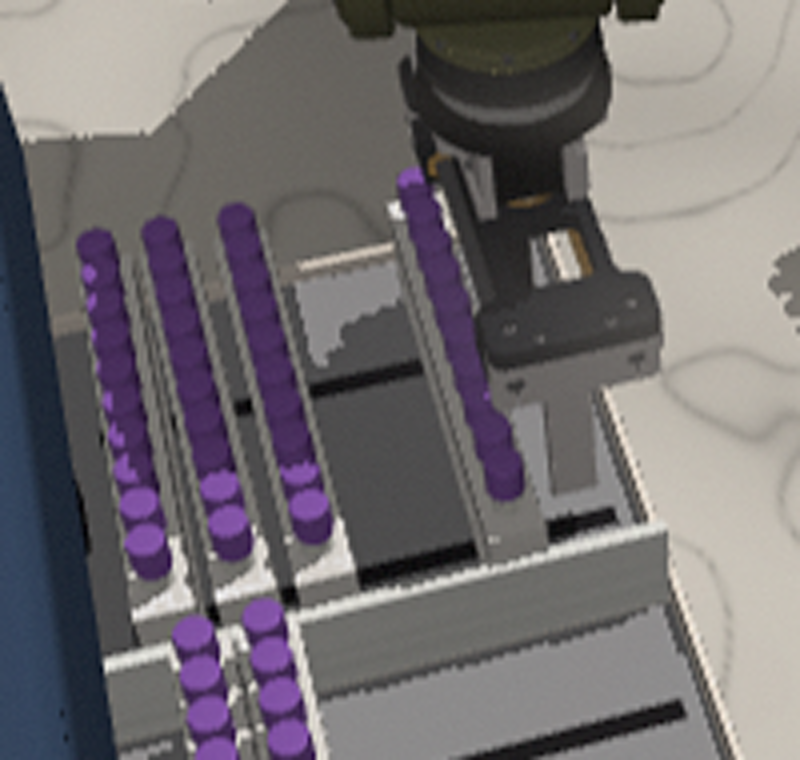

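Call:
play_rows --deltas '[[[0, 0, 5, 0, 0, 0, 94], [0, 0, 3, 0, 0, 0, 94], [0, 0, 2, 0, 0, 0, 94], [0, 0, 1, 0, 0, 0, 94], [0, 0, 1, 0, 0, 0, 94], [0, 0, 1, 0, 0, 0, 94], [0, 0, 1, 0, 0, 0, 94], [0, 0, 1, 0, 0, 0, 94], [0, 0, 1, 0, 0, 0, 94], [0, 0, 1, 0, 0, 0, 94]]]'

```text
time_s: 15.55
ee_pos: [0.546, -0.0858, 0.087]
eef_rot: [-1.463, 1.571, -3.028]
force: [0.1, 0.5, 0.8]
grip_width: 0.0939
```

Call:
play_rows --deltas '[[[0, 0, 1, 0, 0, 0, 94], [0, 0, 1, 0, 0, 0, 94], [0, 0, 1, 0, 0, 0, 94], [0, 0, 1, 0, 0, 0, 94], [0, 0, 1, 0, 0, 0, 94], [0, 0, 1, 0, 0, 0, 94], [0, 0, 1, 0, 0, 0, 94], [0, 0, 1, 0, 0, 0, 94]]]'

```text
time_s: 16.35
ee_pos: [0.546, -0.0938, 0.087]
eef_rot: [-0.709, 1.571, -2.274]
force: [0.1, 0.2, 0.1]
grip_width: 0.0939
```

Run:
```python
from h import *
c=cam("scene"); crop(c,130,150,330,340,4,"pics/s8.png")
from station import ctrl
o=ctrl.get_obs();print(o["ee_pos"],o["force"])
```

```text
[ 0.54601381 -0.09392569  0.08704116] [ 0.27398203  0.33413947 -0.03076941]
```

View pics/s8.png

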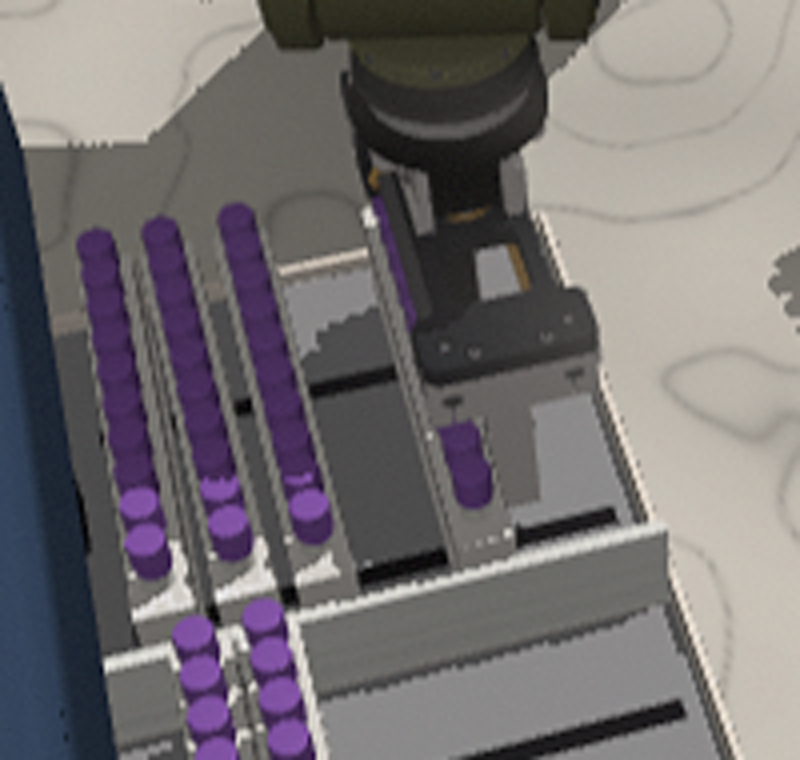

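Call:
play_rows --deltas '[[[0, 0, 2, 0, 0, 0, 94], [0, 0, 3, 0, 0, 0, 94], [0, 0, 3, 0, 0, 0, 94], [0, 0, 3, 0, 0, 0, 94], [0, 0, 3, 0, 0, 0, 94], [0, 0, 3, 0, 0, 0, 94], [0, 0, 3, 0, 0, 0, 94], [0, 0, 3, 0, 0, 0, 94], [0, 0, 2, 0, 0, 0, 94], [0, 0, 1, 0, 0, 0, 94]]]'

```text
time_s: 17.4
ee_pos: [0.5462, -0.1199, 0.087]
eef_rot: [0.762, 1.571, -0.804]
force: [-0.5, 0.4, 0.2]
grip_width: 0.0939
```

Call:
play_rows --deltas '[[[0, 0, 1, 0, 0, 0, 94], [0, 0, 1, 0, 0, 0, 94], [0, 0, 1, 0, 0, 0, 94], [0, 0, 1, 0, 0, 0, 94], [0, 0, 1, 0, 0, 0, 94], [0, 0, 1, 0, 0, 0, 94], [0, 0, 1, 0, 0, 0, 94], [0, 0, 1, 0, 0, 0, 94], [0, 0, 1, 0, 0, 0, 94], [0, 0, 1, 0, 0, 0, 94]]]'

```text
time_s: 18.4
ee_pos: [0.5462, -0.1298, 0.0871]
eef_rot: [-1.989, 1.571, 2.729]
force: [-0.2, 0.2, -0.2]
grip_width: 0.0941
```

Call:
play_rows --deltas '[[[0, 0, 1, 0, 0, 0, 94], [0, 0, 1, 0, 0, 0, 94], [0, 0, 1, 0, 0, 0, 94], [0, 0, 1, 0, 0, 0, 94], [0, 0, 1, 0, 0, 0, 94], [0, 0, 1, 0, 0, 0, 94], [0, 0, 1, 0, 0, 0, 94], [0, 0, 1, 0, 0, 0, 94]]]'

```text
time_s: 19.2
ee_pos: [0.5463, -0.1378, 0.087]
eef_rot: [-2.719, 1.571, 1.999]
force: [-0.6, 1.2, 0.6]
grip_width: 0.0936
```

Run:
```python
from h import *
c=cam("scene"); crop(c,130,150,330,340,4,"pics/s9.png")
from station import ctrl
o=ctrl.get_obs();print(o["ee_pos"],o["force"])
```

```text
[ 0.54627736 -0.13788766  0.08705536] [ 0.19782809 -0.76620263  0.16224719]
```

View pics/s9.png

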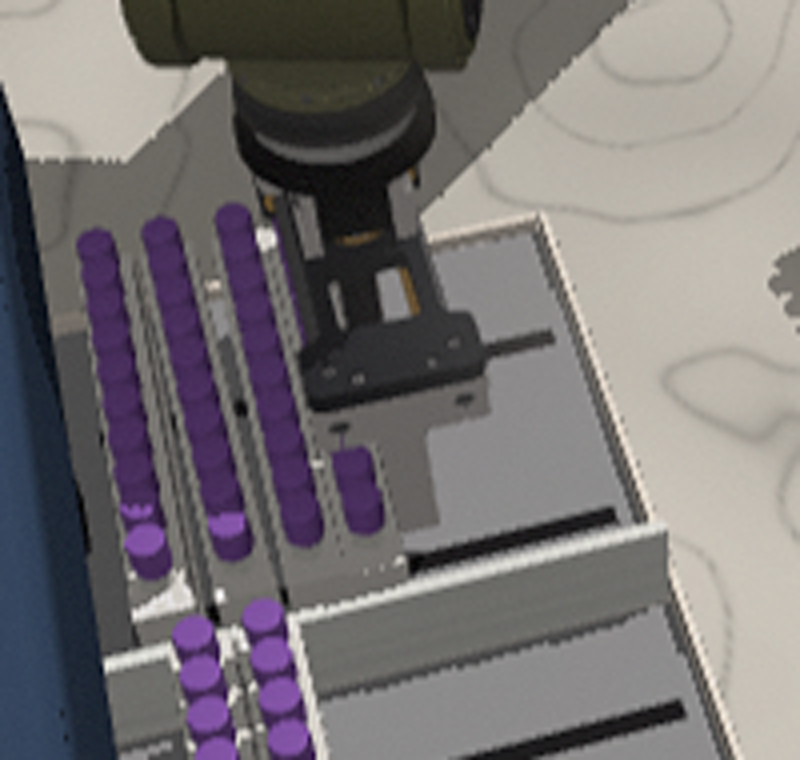

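Call:
play_rows --deltas '[[[0, 0, 1, 0, 0, 0, 94], [0, 0, 1, 0, 0, 0, 94], [0, 0, 1, 0, 0, 0, 94], [0, 0, 1, 0, 0, 0, 94], [0, 0, 1, 0, 0, 0, 94], [0, 0, 1, 0, 0, 0, 94], [0, 0, 1, 0, 0, 0, 94], [0, 0, 1, 0, 0, 0, 94], [0, 0, 1, 0, 0, 0, 94]]]'

```text
time_s: 20.15
ee_pos: [0.5463, -0.1468, 0.087]
eef_rot: [-1.712, 1.571, 3.006]
force: [-0.6, 1.3, -0.6]
grip_width: 0.0939
```

Call:
play_rows --deltas '[[[0, 0, 1, 0, 0, 0, 94], [0, 0, 1, 0, 0, 0, 94], [0, 0, 1, 0, 0, 0, 94], [0, 0, 1, 0, 0, 0, 94], [0, 0, 1, 0, 0, 0, 94], [0, 0, 1, 0, 0, 0, 94], [0, 0, 1, 0, 0, 0, 94], [0, 0, 1, 0, 0, 0, 94]]]'

```text
time_s: 20.95
ee_pos: [0.5464, -0.1548, 0.0871]
eef_rot: [3.011, 1.571, 1.446]
force: [0.1, 2.0, -0.1]
grip_width: 0.0938
```

Run:
```python
from h import *
c=cam("scene"); crop(c,130,150,330,340,4,"pics/s10.png")
from station import ctrl
o=ctrl.get_obs();print(o["ee_pos"],o["force"],o["moment"])
```

```text
[ 0.54636108 -0.15491088  0.0870325 ] [0.9429109  1.00347174 1.0044488 ] [ 0.13055586  0.06167274 -0.0148746 ]
```

View pics/s10.png

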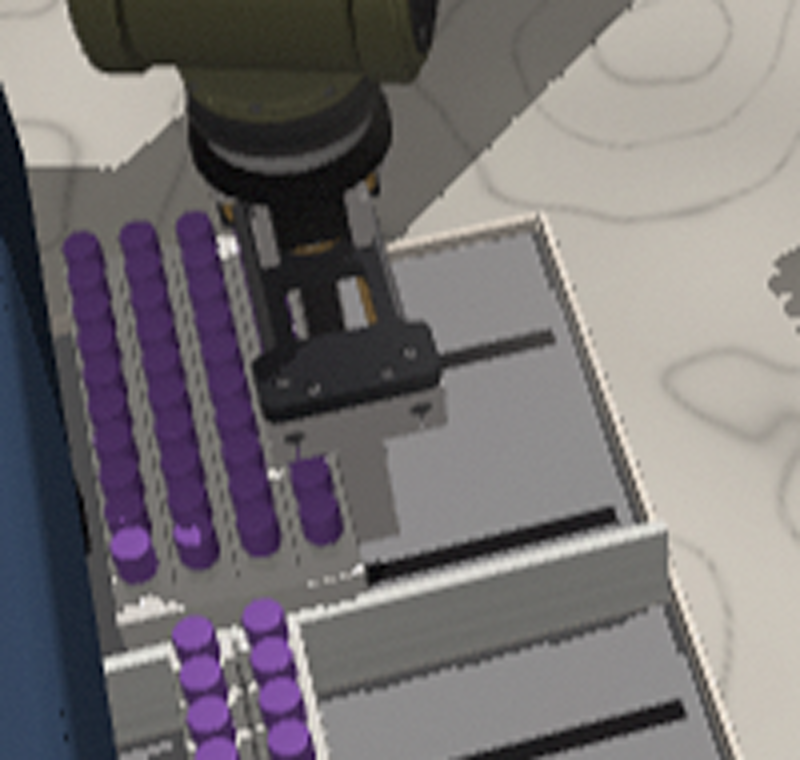

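Call:
play_rows --deltas '[[[0, 0, 0.7, 0, 0, 0, 94], [0, 0, 0.7, 0, 0, 0, 94], [0, 0, 0.6, 0, 0, 0, 94]]]'

```text
time_s: 21.3
ee_pos: [0.5464, -0.1568, 0.0871]
eef_rot: [0.968, 1.571, -0.597]
force: [0.8, 1.0, -0.4]
grip_width: 0.0945
```

Call:
play_rows --deltas '[[[0, 0, 0.7, 0, 0, 0, 94], [0, 0, 0.7, 0, 0, 0, 94], [0, 0, 0.6, 0, 0, 0, 94]]]'

```text
time_s: 21.6
ee_pos: [0.5464, -0.1588, 0.087]
eef_rot: [-1.765, 1.571, 2.953]
force: [-0.7, 1.2, 0.1]
grip_width: 0.094
```

Call:
play_rows --deltas '[[[0, 0, 0.7, 0, 0, 0, 94], [0, 0, 0.7, 0, 0, 0, 94], [0, 0, 0.6, 0, 0, 0, 94]]]'

```text
time_s: 21.9
ee_pos: [0.5464, -0.1608, 0.087]
eef_rot: [-1.126, 1.571, -2.691]
force: [-0.4, 1.0, -0.1]
grip_width: 0.0937
```

Up to 20 mm more is possible; continue with small steps.

Call:
play_rows --deltas '[[[0, 0, 0.7, 0, 0, 0, 94], [0, 0, 0.7, 0, 0, 0, 94], [0, 0, 0.6, 0, 0, 0, 94]]]'

```text
time_s: 22.2
ee_pos: [0.5464, -0.1628, 0.087]
eef_rot: [0.544, 1.571, -1.021]
force: [0.9, 2.1, 0.3]
grip_width: 0.0941
```

Call:
play_rows --deltas '[[[0, 0, 0.7, 0, 0, 0, 94], [0, 0, 0.7, 0, 0, 0, 94], [0, 0, 0.6, 0, 0, 0, 94]]]'

```text
time_s: 22.5
ee_pos: [0.5464, -0.1648, 0.0871]
eef_rot: [0.429, 1.571, -1.136]
force: [-0.3, 1.8, 0.2]
grip_width: 0.0935
```

Call:
play_rows --deltas '[[[0, 0, 0.7, 0, 0, 0, 94], [0, 0, 0.7, 0, 0, 0, 94], [0, 0, 0.6, 0, 0, 0, 94]]]'

```text
time_s: 22.8
ee_pos: [0.5464, -0.1668, 0.087]
eef_rot: [-0.653, 1.571, -2.218]
force: [0.2, 2.0, 0.8]
grip_width: 0.0939
```

Call:
play_rows --deltas '[[[0, 0, 0.7, 0, 0, 0, 94], [0, 0, 0.7, 0, 0, 0, 94], [0, 0, 0.6, 0, 0, 0, 94]]]'

```text
time_s: 23.1
ee_pos: [0.5464, -0.1687, 0.087]
eef_rot: [-1.328, 1.571, -2.893]
force: [0.4, 2.0, 0.5]
grip_width: 0.094
```

Call:
play_rows --deltas '[[[0, 0, 0.7, 0, 0, 0, 94], [0, 0, 0.7, 0, 0, 0, 94], [0, 0, 0.6, 0, 0, 0, 94]]]'

```text
time_s: 23.4
ee_pos: [0.5464, -0.1708, 0.0871]
eef_rot: [-1.008, 1.571, -2.573]
force: [-0.2, 1.6, -0.1]
grip_width: 0.0935
```

Call:
play_rows --deltas '[[[0, 0, 0.7, 0, 0, 0, 94], [0, 0, 0.7, 0, 0, 0, 94], [0, 0, 0.6, 0, 0, 0, 94]]]'

```text
time_s: 23.7
ee_pos: [0.5464, -0.1718, 0.0871]
eef_rot: [-2.871, 1.569, 1.848]
force: [-2.5, 12.4, 3.2]
grip_width: 0.0937
```

Call:
play_rows --deltas '[[[0, 0, 0, 0, 0, 0, 94], [0, 0, 0, 0, 0, 0, 94], [0, 0, 0, 0, 0, 0, 94]]]'

```text
time_s: 24.0
ee_pos: [0.5464, -0.1718, 0.0871]
eef_rot: [-2.811, 1.569, 1.908]
force: [-1.6, 8.5, 3.3]
grip_width: 0.0942
```

Run:
```python
from h import *
c=cam("scene"); crop(c,130,150,330,340,4,"pics/s11.png")
from station import ctrl
o=ctrl.get_obs();print(o["ee_pos"],o["force"],o["moment"])
```

```text
[ 0.54638871 -0.17177394  0.08711734] [-1.88740939  8.44559148  4.00151801] [1.51656685 0.20816998 0.47134373]
```

View pics/s11.png

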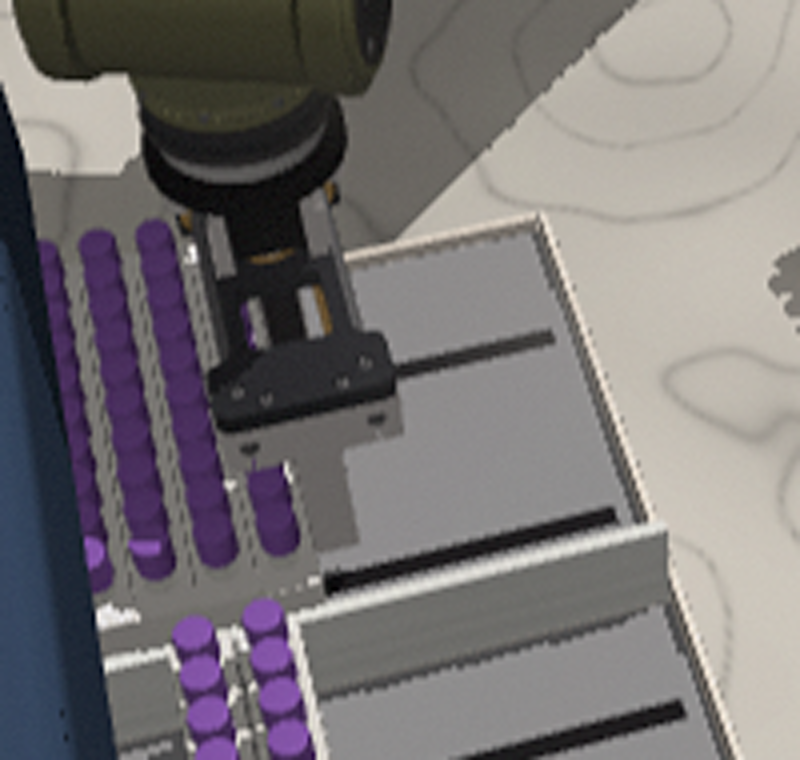

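Call:
play_rows --deltas '[[[0, 0, 0.2, -0.003, 0, 0, 94], [0, 0, 0, 0, 0, 0, 94], [0, 0, 0, 0, 0, 0, 94]]]'

```text
time_s: 24.35
ee_pos: [0.5464, -0.1719, 0.0871]
eef_rot: [-2.811, 1.569, 1.911]
force: [-2.2, 9.0, 2.7]
grip_width: 0.0938
```

Run:
```python
from h import *
plan([0,0,0],.0088)
from station import ctrl
o=ctrl.get_obs();print(o["ee_pos"],o["force"],o["moment"])
```

```text
t 24.35 p [ 0.5464 -0.1719  0.0871] F [-2.17  8.98  2.71] g 0.0938 q [-3.690e-01  4.720e-01  1.575e+00  1.000e-03  1.096e+00 -3.790e-01]
tool axes x,y,z in world: [[-0.001, 0.002, -1.0], [1.0, 0.009, -0.001], [0.009, -1.0, -0.002]]
turn rotvec [ 0.0005 -0.0015  0.0005] | shift now-axes mm [  87.7 -544.7 -176.8] | shift after-turn axes [  87.1 -544.8 -176.7]
turn rotvec [-3.1411e+00 -8.0000e-04 -2.4000e-03] | shift now-axes mm [  87.7 -544.7 -176.8] | shift after-turn axes [ 87.1 544.8 176.7]
[ 0.54637566 -0.17188868  0.08712314] [-2.16996046  8.9791547   2.71055811] [1.55037202 0.24218171 0.22461656]
```

Call:
play_rows --deltas '[[[0, 0, 0.3, -0.003, 0, 0, 94], [0, 0, 0, 0, 0, 0, 94], [0, 0, 0, 0, 0, 0, 94]]]'

```text
time_s: 24.65
ee_pos: [0.5463, -0.1719, 0.0871]
eef_rot: [-2.807, 1.568, 1.917]
force: [-1.6, 13.0, 4.5]
grip_width: 0.0938
```

Run:
```python
from station import ctrl
o=ctrl.get_obs();print(o["ee_pos"],o["force"],o["moment"])
```

```text
[ 0.54629069 -0.17186502  0.08709017] [-1.57471495 12.97549485  4.52867286] [ 1.87400302  0.56367567 -0.63076133]
```

Call:
play_rows --deltas '[[[0, 0, 0.1, 0.0018, 0, 0, 94], [0, 0, 0, 0, 0, 0, 94], [0, 0, 0, 0, 0, 0, 94], [0, 0, 0, 0, 0, 0, 94]]]'

```text
time_s: 25.05
ee_pos: [0.5463, -0.1719, 0.0871]
eef_rot: [-2.825, 1.568, 1.898]
force: [-1.0, 12.0, 4.4]
grip_width: 0.0938
```

Run:
```python
from station import ctrl
o=ctrl.get_obs();print(o["ee_pos"],o["force"],o["moment"])
```

```text
[ 0.54634264 -0.17189602  0.08710536] [-0.99691637 11.98393382  4.37075301] [ 1.95778376  0.41724074 -0.20688338]
```

Call:
play_rows --deltas '[[[0, 0, -0.5, 0, 0, 0, 94], [0, 0, -0.5, 0, 0, 0, 94], [0, 0, -1, 0, 0, 0, 94], [0, 0, -3, 0, 0, 0, 94], [0, 0, -10, 0, 0, 0, 94], [0, 0, -25, 0, 0, 0, 94], [0, 0, -25, 0, 0, 0, 94], [-30, 0, -5, 0, 0, 0, 94], [-45, 0, 0, 0, 0, 0, 94], [-45, 0, 0, 0, 0, 0, 94]]]'

```text
time_s: 26.05
ee_pos: [0.5454, -0.1023, 0.2083]
eef_rot: [-1.669, 1.57, 3.054]
force: [1.0, 0.1, 1.1]
grip_width: 0.0939
```

Call:
play_rows --deltas '[[[0, 0, -40, 0, 0, 0, 94], [0, 0, -45, 0, 0, 0, 94], [0, 0, -45, 0, 0, 0, 94], [0, 0, -45, 0, 0, 0, 94], [0, 0, 0, 0, 0, 0, 94]]]'

```text
time_s: 26.55
ee_pos: [0.5434, 0.0764, 0.2071]
eef_rot: [2.77, 1.57, 1.214]
force: [0.1, -1.1, -0.1]
grip_width: 0.094
```

Run:
```python
from h import *
t=[.6476,-.2803,.0088]
c=cam("top"); crop(c,345,180,505,325,5,"pics/t12.png")
s=cam("scene"); crop(s,130,190,310,340,4,"pics/s12.png")
def W2A(w):
    d=w[:2]-np.array(t[:2]); k,q=np.cos(t[2]),np.sin(t[2]); return np.array([k*d[0]+q*d[1],-q*d[0]+k*d[1]])*1000
for p in purple(c,(425,185,495,310)): print(p[0],p[1:],W2A(px2w(c,p[1],p[2],.162)).round(1))
plan([.4,.2,.3],0)
```

```text
149 (np.float64(446.0), np.float64(202.9)) [-26.9  90.4]
76 (np.float64(459.4), np.float64(198.1)) [-19.2  66.9]
78 (np.float64(473.1), np.float64(198.3)) [-20.3  43.2]
77 (np.float64(486.8), np.float64(198.2)) [-20.8  19.5]
156 (np.float64(460.2), np.float64(213.9)) [-46.8  66.8]
78 (np.float64(473.7), np.float64(209.0)) [-39.   43.1]
79 (np.float64(487.3), np.float64(209.1)) [-39.9  19.6]
70 (np.float64(446.7), np.float64(218.5)) [-54.1  90.5]
77 (np.float64(474.3), np.float64(219.4)) [-57.1  43. ]
77 (np.float64(487.9), np.float64(219.4)) [-57.9  19.5]
75 (np.float64(447.3), np.float64(229.2)) [-72.7  90.3]
75 (np.float64(461.0), np.float64(229.7)) [-74.3  66.8]
77 (np.float64(474.9), np.float64(230.0)) [-75.6  42.9]
80 (np.float64(488.6), np.float64(230.0)) [-76.3  19.3]
74 (np.float64(447.7), np.float64(239.9)) [-91.3  90.5]
73 (np.float64(461.5), np.float64(240.3)) [-92.7  66.8]
75 (np.float64(475.3), np.float64(240.6)) [-93.9  43.1]
73 (np.float64(488.9), np.float64(240.7)) [-94.8  19.8]
74 (np.float64(448.3), np.float64(250.5)) [-109.6   90.4]
78 (np.float64(462.0), np.float6
[... 829 characters left out ...]
   21. ]
77 (np.float64(450.3), np.float64(293.6)) [-183.5   90.5]
78 (np.float64(464.2), np.float64(293.9)) [-184.7   66.8]
77 (np.float64(478.1), np.float64(294.3)) [-186.1   43.1]
59 (np.float64(490.9), np.float64(294.3)) [-186.8   21.3]
t 26.65 p [0.5438 0.0727 0.207 ] F [ 0.32 -0.   -0.56] g 0.0937 q [ 0.066  0.296  1.523 -0.     1.323  0.054]
tool axes x,y,z in world: [[0.0, -0.0, -1.0], [1.0, 0.012, 0.0], [0.012, -1.0, 0.0]]
turn rotvec [ 0.0119  0.0002 -0.    ] | shift now-axes mm [ -93.  -142.3 -129. ] | shift after-turn axes [ -93.  -143.8 -127.3]
turn rotvec [-3.1297e+00  1.0000e-04  4.0000e-04] | shift now-axes mm [ -93.  -142.3 -129. ] | shift after-turn axes [-93.  143.8 127.3]
```

View pics/t12.png

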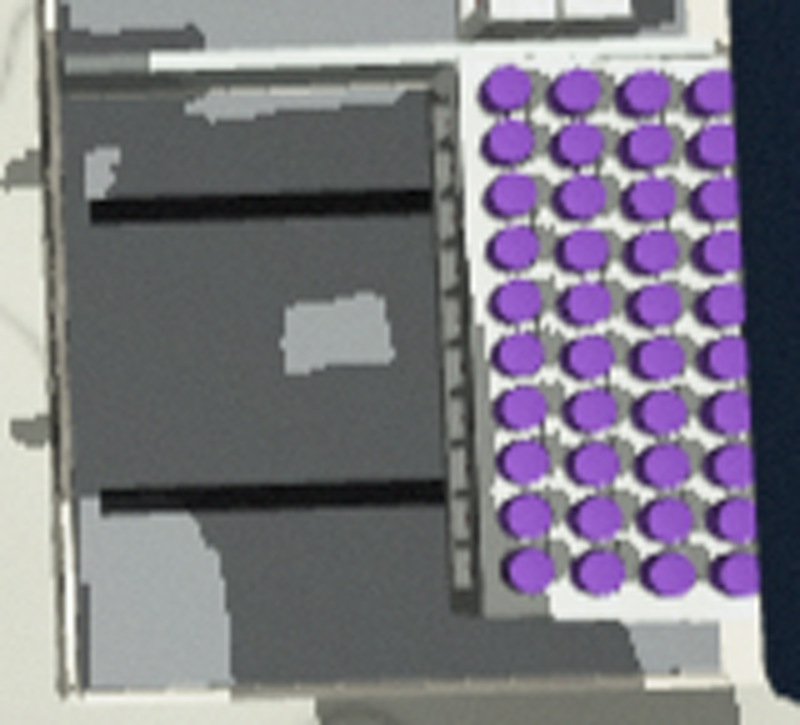

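View pics/s12.png

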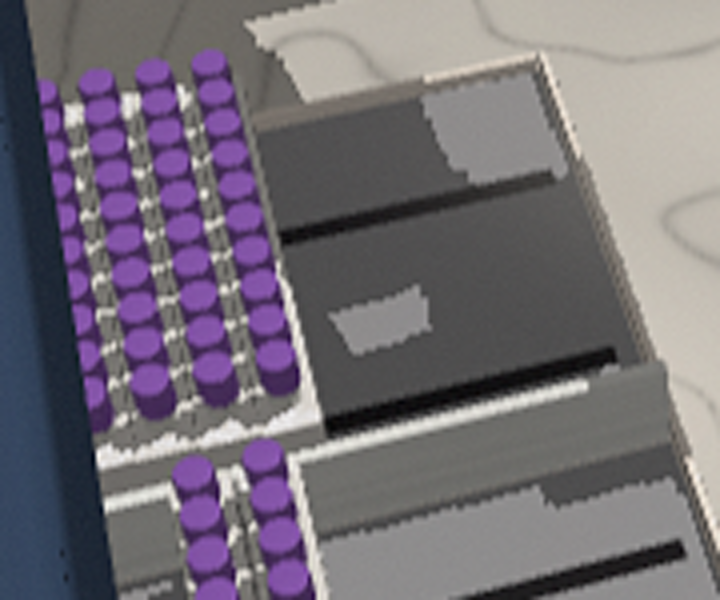

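Run:
```python
from h import *
t=[.6476,-.2803,.0088]
g=A2W([-.224,.0893,.2],t)[0]; print(g); plan(g,.0088)
```

```text
[ 0.42282284 -0.19297463  0.2       ]
t 26.65 p [0.5438 0.0727 0.207 ] F [ 0.32 -0.   -0.56] g 0.0937 q [ 0.066  0.296  1.523 -0.     1.323  0.054]
tool axes x,y,z in world: [[0.0, -0.0, -1.0], [1.0, 0.012, 0.0], [0.012, -1.0, 0.0]]
turn rotvec [ 0.0031  0.0002 -0.    ] | shift now-axes mm [   7.1 -124.1  264.2] | shift after-turn axes [   7.  -123.3  264.6]
turn rotvec [-3.1385e+00  1.0000e-04  4.0000e-04] | shift now-axes mm [   7.1 -124.1  264.2] | shift after-turn axes [   7.   123.3 -264.6]
```

Call:
play_rows --deltas '[[[0, -31, 0, 0.003, 0, 0, 0], [0, -31, 0, 0, 0, 0, 0], [0, -31, 0, 0, 0, 0, 0], [0, -30, 20, 0, 0, 0, 0], [0, 0, 40, 0, 0, 0, 0], [0, 0, 40, 0, 0, 0, 0], [0, 0, 40, 0, 0, 0, 0], [0, 0, 40, 0, 0, 0, 0], [0, 0, 40, 0, 0, 0, 0], [0, 0, 30, 0, 0, 0, 0]]]'

```text
time_s: 27.65
ee_pos: [0.4219, -0.1823, 0.2071]
eef_rot: [0.377, 1.57, -1.19]
force: [0.3, 0.4, -0.5]
grip_width: 0.0172
```

Call:
play_rows --deltas '[[[0, 0, 15, 0, 0, 0, 0], [0, 0, 0, 0, 0, 0, 0], [0, 0, 0, 0, 0, 0, 0], [0, 0, 0, 0, 0, 0, 0], [0, 0, 0, 0, 0, 0, 0]]]'

```text
time_s: 28.15
ee_pos: [0.423, -0.1933, 0.2072]
eef_rot: [1.405, 1.571, -0.158]
force: [0.8, -0.5, 0.7]
grip_width: 0.0008
```

Run:
```python
from h import *
t=[.6476,-.2803,.0088]
s=cam("scene"); crop(s,100,100,320,300,3,"pics/s13.png")
g=A2W([-.224,.0893,.09],t)[0]; print(g); plan(g,.0088)
```

```text
[ 0.42282284 -0.19297463  0.09      ]
t 28.2 p [ 0.4231 -0.1935  0.2072] F [-0.04 -0.55  0.09] g 0.0004 q [-0.508  0.108  1.748  0.     1.285 -0.516]
tool axes x,y,z in world: [[0.0, -0.0, -1.0], [1.0, 0.008, 0.0], [0.008, -1.0, 0.0]]
turn rotvec [-0.0008  0.0001 -0.0003] | shift now-axes mm [117.2  -0.3  -0.5] | shift after-turn axes [117.2  -0.2  -0.5]
turn rotvec [ 3.1408e+00 -5.0000e-04 -1.0000e-04] | shift now-axes mm [117.2  -0.3  -0.5] | shift after-turn axes [117.2   0.2   0.5]
```

View pics/s13.png

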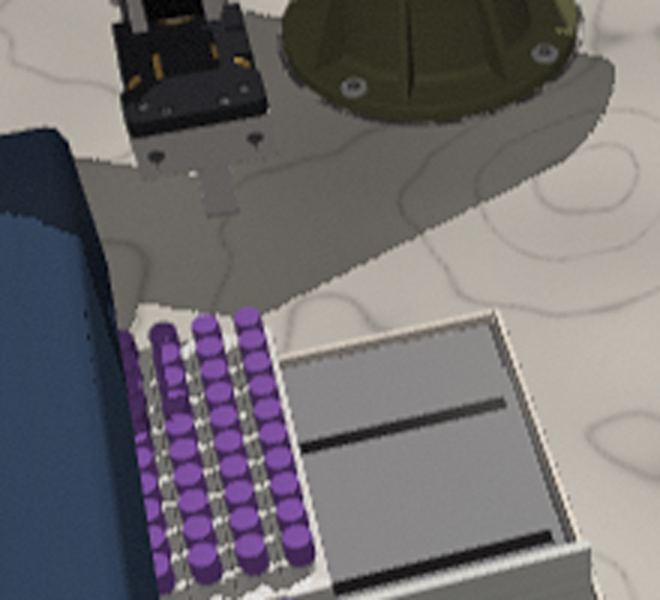

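Call:
play_rows --deltas '[[[30, 0, 0, 0, 0, 0, 0], [35, 0, 0, 0, 0, 0, 0], [30, 0, 0, 0, 0, 0, 0], [15, 0, 0, 0, 0, 0, 0], [7, 0, 0, 0, 0, 0, 0], [0, 0, 0, 0, 0, 0, 0], [0, 2, 0, 0, 0, 0, 0], [0, 2, 0, 0, 0, 0, 0], [0, 2, 0, 0, 0, 0, 0]]]'

```text
time_s: 29.1
ee_pos: [0.4294, -0.1943, 0.0908]
eef_rot: [1.088, 1.569, -0.476]
force: [-0.6, -0.3, -0.3]
grip_width: 0.0003
```

Run:
```python
from h import *
s=cam("scene"); crop(s,100,100,320,300,3,"pics/s14.png")
c=cam("wrist"); crop(c,0,0,640,480,1,"pics/w14.png")
plan([.44,-.193,.09],.0088)
```

```text
t 29.2 p [ 0.4293 -0.1943  0.0905] F [ 0.75  0.05 -0.12] g 0.0004 q [-0.503  0.263  1.861  0.     1.017 -0.51 ]
tool axes x,y,z in world: [[0.001, -0.0, -1.0], [1.0, 0.007, 0.001], [0.007, -1.0, 0.0]]
turn rotvec [-0.0019  0.0004 -0.0007] | shift now-axes mm [ 0.5 10.7 -1.2] | shift after-turn axes [ 0.5 10.7 -1.2]
turn rotvec [ 3.1397e+00 -1.1000e-03 -6.0000e-04] | shift now-axes mm [ 0.5 10.7 -1.2] | shift after-turn axes [  0.5 -10.7   1.2]
```

View pics/w14.png

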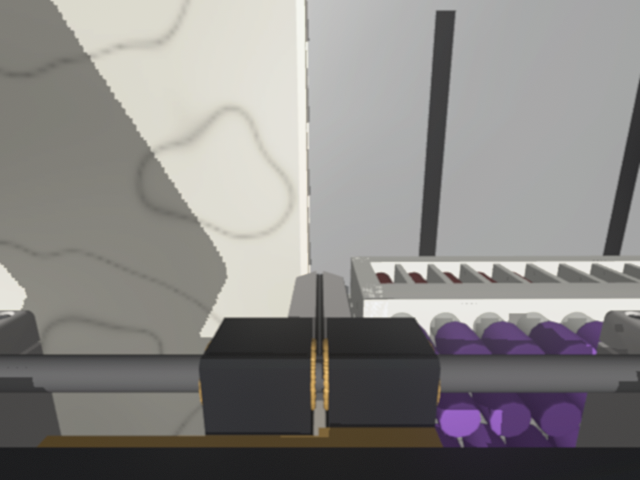

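View pics/s14.png

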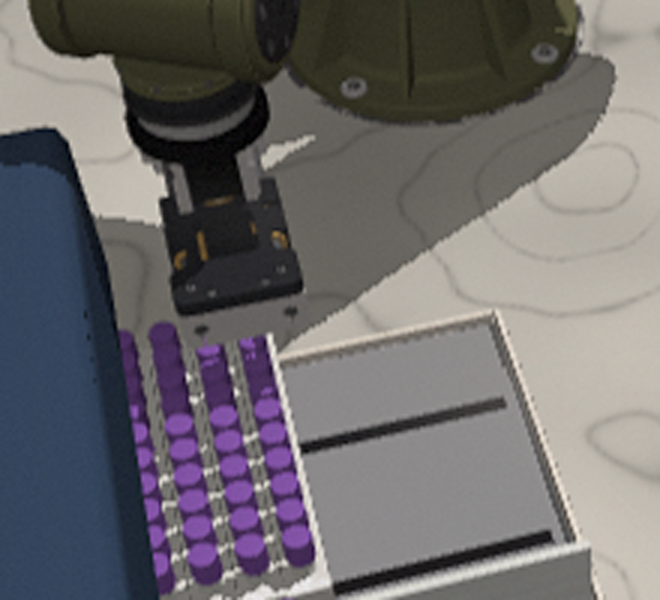

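Call:
play_rows --deltas '[[[0, 1, 0, 0, 0, 0, 0], [0, 1, 0, 0, 0, 0, 0], [0, 1, 0, 0, 0, 0, 0], [0, 0, 0, 0, 0, 0, 0]]]'

```text
time_s: 29.6
ee_pos: [0.432, -0.1942, 0.0901]
eef_rot: [0.24, 1.571, -1.325]
force: [-0.7, -0.1, 0.3]
grip_width: 0.0002
```

Call:
play_rows --deltas '[[[0, 1, 0, 0, 0, 0, 0], [0, 0, 0, 0, 0, 0, 0]]]'

```text
time_s: 29.8
ee_pos: [0.4329, -0.1942, 0.09]
eef_rot: [-1.537, 1.571, -3.101]
force: [0.2, -0.7, 0.3]
grip_width: 0.0005
```

Call:
play_rows --deltas '[[[0, 0.7, 0, 0, 0, 0, 0], [0, 0, 0, 0, 0, 0, 0]]]'

```text
time_s: 30.0
ee_pos: [0.4336, -0.1942, 0.0901]
eef_rot: [1.237, 1.571, -0.327]
force: [-0.1, 0.1, -0.6]
grip_width: 0.0005
```

Call:
play_rows --deltas '[[[0, 0.7, 0, 0, 0, 0, 0], [0, 0, 0, 0, 0, 0, 0]]]'

```text
time_s: 30.2
ee_pos: [0.4343, -0.1942, 0.09]
eef_rot: [0.986, 1.571, -0.577]
force: [0.4, 0.7, -0.0]
grip_width: 0.0003
```

Call:
play_rows --deltas '[[[0, 0.7, 0, 0, 0, 0, 0], [0, 0, 0, 0, 0, 0, 0]]]'

```text
time_s: 30.4
ee_pos: [0.435, -0.1942, 0.09]
eef_rot: [0.9, 1.571, -0.664]
force: [1.0, 0.1, -0.3]
grip_width: 0.0005
```

Call:
play_rows --deltas '[[[0, 0.7, 0, 0, 0, 0, 0], [0, 0, 0, 0, 0, 0, 0]]]'

```text
time_s: 30.6
ee_pos: [0.4357, -0.1942, 0.09]
eef_rot: [-2.171, 1.571, 2.548]
force: [-0.1, -0.4, 0.4]
grip_width: 0.0002
```

Call:
play_rows --deltas '[[[0, 0.7, 0, 0, 0, 0, 0], [0, 0, 0, 0, 0, 0, 0]]]'

```text
time_s: 30.8
ee_pos: [0.4361, -0.1941, 0.09]
eef_rot: [-1.812, 1.57, 2.908]
force: [-4.2, 0.1, 1.7]
grip_width: 0.0007
```

Call:
play_rows --deltas '[[[0, 0.7, 0, 0, 0, 0, 0], [0, 0, 0, 0, 0, 0, 0]]]'

```text
time_s: 31.0
ee_pos: [0.4361, -0.1941, 0.0899]
eef_rot: [-1.766, 1.568, 2.953]
force: [-10.1, -0.4, 4.0]
grip_width: 0.0002
```

Run:
```python
from h import *
c=cam("wrist"); crop(c,220,220,480,330,3,"pics/w15.png")
plan([.44,-.193,.09],.0088)
```

```text
t 31.05 p [ 0.4361 -0.1941  0.0898] F [-9.91  0.25  4.31] g 0.0006 q [-4.950e-01  2.780e-01  1.843e+00 -1.000e-03  1.024e+00 -5.010e-01]
tool axes x,y,z in world: [[-0.003, 0.0, -1.0], [1.0, 0.007, -0.003], [0.007, -1.0, -0.0]]
turn rotvec [-0.0019 -0.0005  0.0025] | shift now-axes mm [-0.2  3.9 -1. ] | shift after-turn axes [-0.2  3.9 -1. ]
turn rotvec [3.1397e+00 3.9000e-03 8.0000e-04] | shift now-axes mm [-0.2  3.9 -1. ] | shift after-turn axes [-0.2 -3.9  1. ]
```

View pics/w15.png

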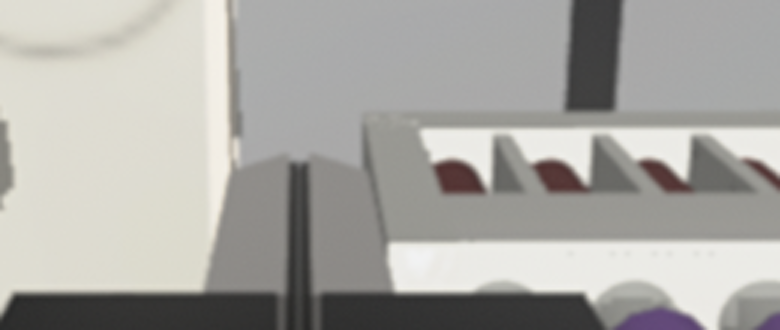

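Call:
play_rows --deltas '[[[0, -1, 0, 0, 0, 0, 0], [0, -3, 0, 0, 0, 0, 0], [0, -8, 0, 0, 0, 0, 0], [-30, 0, 0, 0, 0, 0, 30], [-40, 0, 0, 0, 0, 0, 94], [-45, 0, 0, 0, 0, 0, 94], [0, 30, -40, 0, 0, 0, 94], [0, 30, -40, 0, 0, 0, 94], [0, 30, -40, 0, 0, 0, 94], [0, 20, -40, 0, 0, 0, 94]]]'

```text
time_s: 32.05
ee_pos: [0.5348, -0.0318, 0.205]
eef_rot: [1.637, 1.57, 0.073]
force: [0.5, -0.4, 1.0]
grip_width: 0.0529
```

Call:
play_rows --deltas '[[[0, 0, -40, 0, 0, 0, 94], [0, 0, -40, 0, 0, 0, 94], [0, 0, -40, 0, 0, 0, 94], [0, 0, 0, 0, 0, 0, 94]]]'

```text
time_s: 32.45
ee_pos: [0.5325, 0.09, 0.205]
eef_rot: [3.032, 1.57, 1.472]
force: [0.2, -1.6, 0.5]
grip_width: 0.0853
```

Run:
```python
from h import *
t=[.6476,-.2803,.0088]
c=cam("top"); crop(c,345,180,505,325,5,"pics/t16.png")
s=cam("scene"); crop(s,130,190,310,340,4,"pics/s16.png")
def W2A(w):
    d=w[:2]-np.array(t[:2]); k,q=np.cos(t[2]),np.sin(t[2]); return np.array([k*d[0]+q*d[1],-q*d[0]+k*d[1]])*1000
for p in purple(c,(425,185,495,310)):
    if p[2]<225 or p[2]>280:print(p[0],p[1:],W2A(px2w(c,p[1],p[2],.162)).round(1))
plan([.4,.2,.3],0)
```

```text
74 (np.float64(445.6), np.float64(197.2)) [-16.9  90.7]
77 (np.float64(459.3), np.float64(198.1)) [-19.2  67. ]
78 (np.float64(473.1), np.float64(198.3)) [-20.3  43.2]
75 (np.float64(486.7), np.float64(198.3)) [-21.   19.7]
151 (np.float64(446.4), np.float64(212.9)) [-44.4  90.6]
156 (np.float64(460.2), np.float64(213.9)) [-46.8  66.8]
80 (np.float64(473.7), np.float64(209.0)) [-39.   43.1]
79 (np.float64(487.3), np.float64(209.0)) [-39.7  19.6]
77 (np.float64(474.3), np.float64(219.4)) [-57.1  43. ]
77 (np.float64(487.9), np.float64(219.4)) [-57.9  19.5]
75 (np.float64(449.7), np.float64(282.3)) [-164.2   90.6]
77 (np.float64(463.6), np.float64(283.1)) [-166.3   66.9]
79 (np.float64(477.7), np.float64(283.6)) [-167.9   42.8]
67 (np.float64(490.5), np.float64(283.6)) [-168.5   21. ]
76 (np.float64(450.2), np.float64(293.2)) [-182.9   90.6]
78 (np.float64(464.2), np.float64(293.9)) [-184.7   66.8]
77 (np.float64(478.1), np.float64(294.3)) [-186.1   43.1]
59 (np.float64(490.9), np.float64(294.3)) [-186.8   21.3]
t 32.55 p [0.5329 0.0868 0.205 ] F [ 0.7  -0.87 -0.13] g 0.0921 q [ 0.094  0.278  1.551 -0.     1.313  0.085]
tool axes x,y,z in world: [[0.0, -0.0, -1.0], [1.0, 0.008, 0.0], [0.008, -1.0, 0.0]]
turn rotvec [ 0.0084  0.0001 -0.    ] | shift now-axes mm [ -95.  -131.9 -114.3] | shift after-turn axes [ -95.  -132.9 -113.2]
turn rotvec [-3.1332e+00  0.0000e+00  2.0000e-04] | shift now-axes mm [ -95.  -131.9 -114.3] | shift after-turn axes [-95.  132.9 113.2]
```

View pics/t16.png

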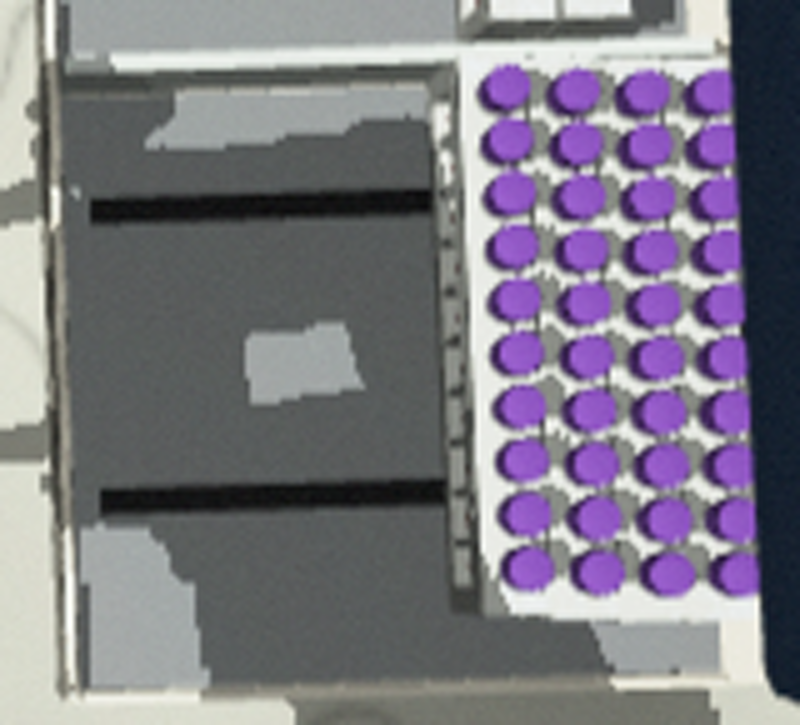

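View pics/s16.png

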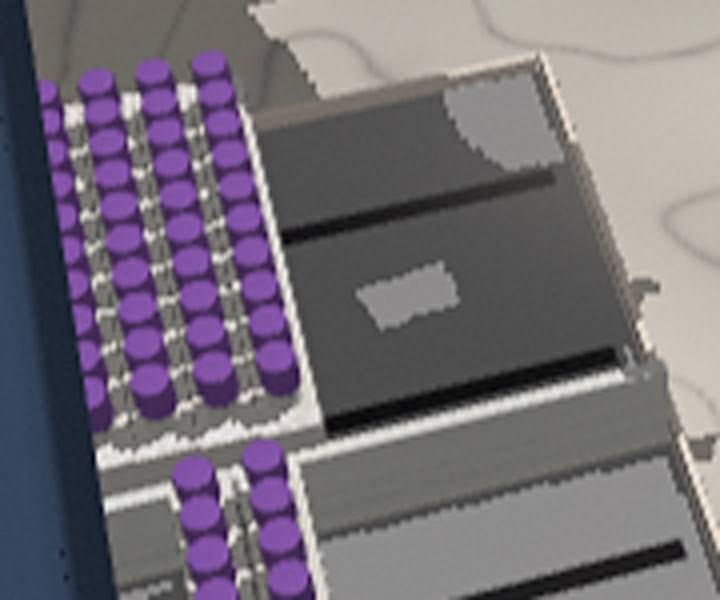

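Run:
```python
from h import *
plan([.5463,-.140,.087],.0105)
```

```text
t 32.55 p [0.5329 0.0868 0.205 ] F [ 0.7  -0.87 -0.13] g 0.0921 q [ 0.094  0.278  1.551 -0.     1.313  0.085]
tool axes x,y,z in world: [[0.0, -0.0, -1.0], [1.0, 0.008, 0.0], [0.008, -1.0, 0.0]]
turn rotvec [-0.0021  0.0001 -0.    ] | shift now-axes mm [118.   11.5 226.9] | shift after-turn axes [118.   11.1 226.9]
turn rotvec [ 3.1395e+00 -0.0000e+00 -2.0000e-04] | shift now-axes mm [118.   11.5 226.9] | shift after-turn axes [ 118.   -11.1 -226.9]
```

Call:
play_rows --deltas '[[[0, 5, 40, -0.002, 0, 0, 94], [0, 6, 45, 0, 0, 0, 94], [0, 0, 45, 0, 0, 0, 94], [0, 0, 45, 0, 0, 0, 94], [0, 0, 40, 0, 0, 0, 94], [20, 0, 0, 0, 0, 0, 94], [40, 0, 0, 0, 0, 0, 94], [40, 0, 0, 0, 0, 0, 94], [18, 0, 0, 0, 0, 0, 94], [0, 0, 0, 0, 0, 0, 94]]]'

```text
time_s: 33.55
ee_pos: [0.5441, -0.1294, 0.0846]
eef_rot: [-1.848, 1.566, 2.871]
force: [-0.3, 0.5, 0.2]
grip_width: 0.0946
```

Call:
play_rows --deltas '[[[0, 0, 0, 0, 0, 0, 94], [0, 0, 0, 0, 0, 0, 94]]]'

```text
time_s: 33.75
ee_pos: [0.5466, -0.1291, 0.0887]
eef_rot: [1.25, 1.568, -0.313]
force: [0.5, -0.0, 0.6]
grip_width: 0.0946
```

Run:
```python
from h import *
plan([.5463,-.1719,.087],.0105)
```

```text
t 33.75 p [ 0.5466 -0.1291  0.0887] F [ 0.53 -0.04  0.56] g 0.0946 q [-0.297  0.446  1.61  -0.     1.084 -0.305]
tool axes x,y,z in world: [[0.002, -0.001, -1.0], [1.0, 0.008, 0.002], [0.008, -1.0, 0.001]]
turn rotvec [-0.0023  0.0008 -0.0023] | shift now-axes mm [ 1.7 -0.6 42.8] | shift after-turn axes [ 1.7 -0.7 42.8]
turn rotvec [ 3.1393e+00 -3.6000e-03 -1.2000e-03] | shift now-axes mm [ 1.7 -0.6 42.8] | shift after-turn axes [  1.7   0.7 -42.8]
```

Call:
play_rows --deltas '[[[0, 0, 12, -0.0015, 0, 0, 94], [0, 0, 12, 0, 0, 0, 94], [0, 0, 8, 0, 0, 0, 94], [0, 0, 4, 0, 0, 0, 94], [0, 0, 2, 0, 0, 0, 94], [0, 0, 1, 0, 0, 0, 94], [0, 0, 1, 0, 0, 0, 94], [0, 0, 1, 0, 0, 0, 94], [0, 0, 0, 0, 0, 0, 94], [0, 0, 0, 0, 0, 0, 94]]]'

```text
time_s: 34.75
ee_pos: [0.5464, -0.1692, 0.087]
eef_rot: [2.583, 1.571, 1.023]
force: [0.5, -0.7, -0.4]
grip_width: 0.0938
```

Call:
play_rows --deltas '[[[0, 0, 0.5, 0, 0, 0, 94], [0, 0, 0, 0, 0, 0, 94]]]'

```text
time_s: 34.95
ee_pos: [0.5464, -0.1699, 0.0871]
eef_rot: [0.726, 1.571, -0.835]
force: [-0.2, -0.4, 0.5]
grip_width: 0.0942
```

Call:
play_rows --deltas '[[[0, 0, 0.5, 0, 0, 0, 94], [0, 0, 0, 0, 0, 0, 94]]]'

```text
time_s: 35.15
ee_pos: [0.5464, -0.1704, 0.0871]
eef_rot: [1.044, 1.571, -0.517]
force: [-0.3, -0.9, 0.3]
grip_width: 0.0941
```

Call:
play_rows --deltas '[[[0, 0, 0.7, 0, 0, 0, 94], [0, 0, 0, 0, 0, 0, 94]]]'

```text
time_s: 35.35
ee_pos: [0.5464, -0.1712, 0.087]
eef_rot: [-1.271, 1.571, -2.832]
force: [0.4, 0.5, -0.0]
grip_width: 0.0937
```

Call:
play_rows --deltas '[[[0, 0, 0.7, 0, 0, 0, 94], [0, 0, 0, 0, 0, 0, 94]]]'

```text
time_s: 35.55
ee_pos: [0.5464, -0.1718, 0.087]
eef_rot: [-2.972, 1.571, 1.751]
force: [0.3, -0.2, -0.1]
grip_width: 0.0938
```

Call:
play_rows --deltas '[[[0, 0, 0.6, 0, 0, 0, 94], [0, 0, 0, 0, 0, 0, 94], [0, 0, 0, 0, 0, 0, 94]]]'

```text
time_s: 35.85
ee_pos: [0.5464, -0.1718, 0.087]
eef_rot: [-2.898, 1.57, 1.825]
force: [-0.4, 4.8, 0.6]
grip_width: 0.0944
```

Run:
```python
from station import ctrl
o=ctrl.get_obs();print(o["ee_pos"],o["force"],o["moment"])
```

```text
[ 0.54637962 -0.17184297  0.08703455] [-0.35908498  4.7752741   0.56162024] [ 0.80478649  0.1230768  -0.20971589]
```

Call:
play_rows --deltas '[[[0, 0, 0.4, 0.001, 0, 0, 94], [0, 0, 0.3, 0, 0, 0, 94], [0, 0, 0, 0, 0, 0, 94], [0, 0, 0, 0, 0, 0, 94], [0, 0, 0, 0, 0, 0, 94]]]'

```text
time_s: 36.35
ee_pos: [0.5464, -0.1719, 0.0871]
eef_rot: [-2.914, 1.569, 1.808]
force: [-1.4, 9.2, 2.6]
grip_width: 0.0942
```

Run:
```python
from station import ctrl
o=ctrl.get_obs();print(o["ee_pos"],o["force"],o["moment"])
```

```text
[ 0.54638866 -0.17186033  0.08705393] [-1.3866939   9.24332471  2.60195746] [1.57744012 0.14348617 0.02312845]
```

Well centred; a little more, to about 12 N, then back off.

Call:
play_rows --deltas '[[[0, 0, 0.4, 0, 0, 0, 94], [0, 0, 0, 0, 0, 0, 94], [0, 0, 0, 0, 0, 0, 94], [0, 0, 0, 0, 0, 0, 94]]]'

```text
time_s: 36.75
ee_pos: [0.5464, -0.1719, 0.0871]
eef_rot: [-2.931, 1.568, 1.791]
force: [-2.3, 13.0, 3.3]
grip_width: 0.0945
```

Call:
play_rows --deltas '[[[0, 0, -0.7, 0, 0, 0, 94], [0, 0, -0.7, 0, 0, 0, 94], [0, 0, -1, 0, 0, 0, 94], [0, 0, -3, 0, 0, 0, 94], [0, 0, -10, 0, 0, 0, 94], [0, 0, -25, 0, 0, 0, 94], [0, 0, -25, 0, 0, 0, 94], [-30, 0, -5, 0, 0, 0, 94], [-45, 0, 0, 0, 0, 0, 94], [-45, 0, 0, 0, 0, 0, 94]]]'

```text
time_s: 37.75
ee_pos: [0.5453, -0.1021, 0.2083]
eef_rot: [-1.768, 1.57, 2.954]
force: [0.4, 0.1, -0.3]
grip_width: 0.094
```

Call:
play_rows --deltas '[[[0, 0, -40, 0, 0, 0, 94], [0, 0, -45, 0, 0, 0, 94], [0, 0, -45, 0, 0, 0, 94], [0, 0, -35, 0, 0, 0, 94], [0, 0, 0, 0, 0, 0, 94], [0, 0, 0, 0, 0, 0, 94]]]'

```text
time_s: 38.35
ee_pos: [0.544, 0.0627, 0.2071]
eef_rot: [0.473, 1.571, -1.087]
force: [-1.1, -0.2, 0.0]
grip_width: 0.094
```

Run:
```python
from h import *
t=[.6476,-.2803,.0088]
c=cam("top"); crop(c,240,180,505,325,3,"pics/t17.png")
s=cam("scene"); crop(s,130,150,410,340,2,"pics/s17.png")
def W2A(w):
    d=w[:2]-np.array(t[:2]); k,q=np.cos(t[2]),np.sin(t[2]); return np.array([k*d[0]+q*d[1],-q*d[0]+k*d[1]])*1000
for p in purple(c,(425,185,495,310)):
    if (p[2]<200 or p[2]>290) :print(p[0],p[1:],W2A(px2w(c,p[1],p[2],.162)).round(1))
```

```text
74 (np.float64(445.6), np.float64(197.2)) [-16.9  90.7]
76 (np.float64(459.2), np.float64(198.1)) [-19.2  67.2]
79 (np.float64(473.1), np.float64(198.3)) [-20.3  43.2]
77 (np.float64(486.8), np.float64(198.2)) [-20.8  19.5]
76 (np.float64(450.3), np.float64(293.2)) [-182.9   90.4]
78 (np.float64(464.2), np.float64(293.9)) [-184.7   66.8]
77 (np.float64(478.1), np.float64(294.3)) [-186.1   43.1]
60 (np.float64(490.8), np.float64(294.2)) [-186.6   21.4]
```

View pics/t17.png

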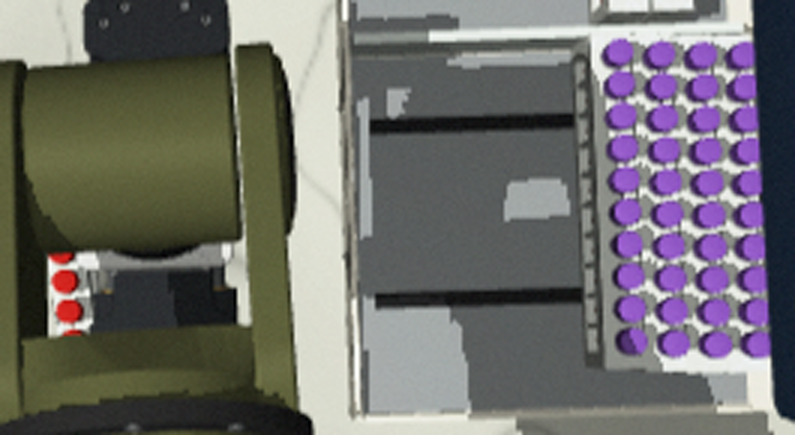

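View pics/s17.png

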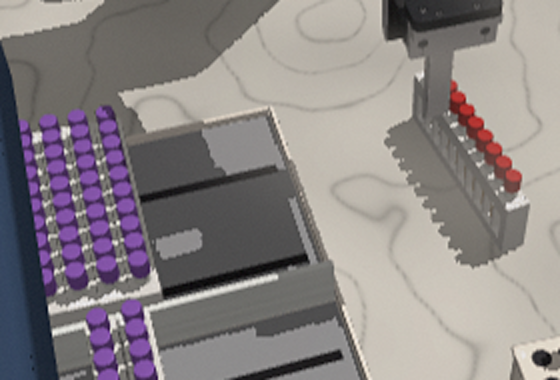

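```bash
python3 -c "
from station import hand_in; print(hand_in())"
```

```text
the job is handed in; nothing more can be done
None
```

The lavender rack is loaded behind the three waiting racks, and the job was handed in at about 38.5 s of the 67 s allowed.

- **Setting down:** I lowered the rack in small steps until it touched the deck (about 10 N at most). I slid it along until it stopped against the divider, then released it.
- **Closing the row:** I pushed the row low down with both open fingers until it went solid at the feed stop. I pressed about 12–13 N and shifted the pressure so that both fingers bore.
- **Divider check:** I nudged the rack's near end once more. It moved about 0.5 mm and then went solid at about 10 N against the divider. I then pressed the row again, with the force centred. It went solid at the same place (within 0.1 mm), again at about 13 N.

**Last checks:**
- In the final pictures the spacing between racks is about 23.5–23.9 mm for 24 mm racks. The near end of the front rack reads 21.7 mm, because the hood hides part of those caps.
- The new rack is square to the analyser within about 0.3 mm over its length, and all racks stand upright.
- The red rack was not touched.
- The three waiting racks still end a little short of the divider; I left that as I found it.

**Not checked:** the row switch cannot be read from here. That the row is home rests on it going solid twice at the same place.

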